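Hang the caddy by its keyhole on the mounting board

TASK

Hang the small metal caddy on the screw of the wooden board: pass the screw head through the round part of the keyhole in its back plate, then slide it down in your grip until the screw is fully home in the slot and clamps it flat and straight against the board, and let go. The screw is not exactly on its mark, so feel or look for it, and never press the back plate with more than 30 N. Do not tip or drop the caddy (not even down its slot), and leave the other things where they are.

Things in the scene. Friction and masses are not known exactly. Their poses are not given: they have to be found in the camera images.
- caddy: Plain metal caddy, upright at start, 0.15-0.27 kg. Origin: middle of its back plate's bottom edge, on the rear face; z up, y along the width, -x its front. Plate 90 wide, 105 high, 5 thick (x -5 to 0 mm). Tray: 90 wide, x to -60, 32 high. Grip tab on the plate's top edge: 44 wide, 10 thick (x -10 to 0), z 105 to 155; take it from above, fingers before and behind it.
- back_plate: The caddy's back plate, same origin and axes (tab and tray not counted). Keyhole: round hole 16 mm across, centre z 60, y 0; a slot 8 wide runs UP from it, closed at z 83: fully home, the screw axis is 20 above the hole's centre. Wedges beside the slot thicken the front evenly from 5 at z 67 to 8.6 at z 80 and 12 at z 93; they draw the screw head out and clamp: the last 9 mm need a push of 2-10 N down.
- keyhole (a point): Centre of the round part of the keyhole, on the plate's rear face: 60 above the caddy's origin.
- grip_tab (a point): Point in the middle of the grip tab's thickness and width, 138 above the caddy's bottom edge, a good grasp point.
- board: Upright wooden board, immovable: 140 mm wide, 18 thick, top edge 150 above the worktop, on a foot 14 high reaching 35 before the face. Origin: front face, middle, at worktop height; -x out of the face, y along the width, z up. Fully hung, the caddy's x and y axes match the board's, its rear face lies on the front face and its bottom edge is about 50 above the worktop.
- mark (a point): Where the screw was meant to be: on the board's front face, middle, 130 mm above the worktop. The real screw, square to the face, is up to 6 mm to either side (y) and up to 5 mm higher or lower than this; its true place is not measured.
- screw (a joint): Axial position (m) of the sprung screw: 0 at rest, + drawn out of the board, - pushed in; -0.006 to +0.005, spring 1.6 N/mm; it moves along its axis only. Neck 6 mm across; head 11 across and 6 thick, underside domed, from 6 to 12 mm off the board's face at rest. About +0.0015 to +0.002 with the caddy fully home.
- mug_1: small white cup, 62x92x51 mm; a bystander, leave it alone. Origin: centre of its underside.
- timer: round kitchen timer, 44 high, diameter 63 mm; a bystander, leave it alone. Origin: centre of its underside.
- tin_1: upright food tin, 72 high, diameter 57 mm; a bystander, leave it alone. Origin: centre of its underside.
- glass_1: small clear glass, 62 high, diameter 49 mm; a bystander, leave it alone. Origin: centre of its underside.
- measure_1: steel measuring spoon lying flat, length 121 mm; a bystander, leave it alone. Origin: centre of its underside.
- tape_1: roll of black tape lying flat, 19 high, diameter 62 mm; a bystander, leave it alone. Origin: centre of its underside.
Mind the look-alikes: they are no part of the job. Of the things that look like the caddy, the larger one is meant.

How it is judged:
By the outcome, as a careful person would: the job done as asked, in the order asked, and still so for the second after the job is handed in, with the robot touching nothing.
It also fails if it takes over 58 s, if anything falls off the work surface, if the arm or the gripper's body presses on something with over 40 N, if the wrist force passes 120 N, or if a joint passes its speed limit or range.

ROBOT

A 6-joint arm with a two-finger parallel gripper is mounted at the origin on a cart in front of the work surface, level with it; the furniture and walls round the work are solid. World frame = base frame: x ahead of the robot, y to its left, z up, the work surface at z = 0. Lengths are in m, angles in rad, forces in N, time in s.
With the tool pointing down it reaches from about 0.3 to 0.95 m from the base axis. Payload 3.1 kg.
Tool frame: the origin (TCP) lies midway between the tips of the shut fingers; the grasp point (between the pads) lies 19 mm behind it; z points along the fingers, y is the direction in which the jaws open and shut (so a half turn about z gives the same grasp; the last joint's range is limited). The gripper opens to 85 mm and grips with 20 to 120 N. Pads are 22 mm wide; open, the fingers measure 114 mm over their backs; the gripper's body (76 mm by 85 mm) begins 54 mm behind the grasp point. The pads swing forward as they close: fully open they stand 13 mm farther back than shut.
Start: joints at [-1.322, 0.308, 1.634, -0, 1.2, -0.07], TCP at [0.196, -0.594, 0.197] pointing down, gripper open.
Joint ranges: [-3.06, 3.06], [-0.79, 1.96], [0.05, 2.63], [-1.19, 4.34], [0.05, 2.64], [-2.94, 2.94]. Speed limits (rad/s): [2.79, 2.79, 3.14, 3.14, 3.14, 3.14].

INTERFACE

Orientations are given as a unit quaternion [x, y, z, w].
In Python, from workcell import get_obs, imaging, ticket gives the robot as it stands.
- The arm moves only by the tool step_arm, never from a script. Its argument "commands" is a list of rows, each a list of 2 entries, a list of its own where there are three numbers: the shift along the tool's x, y, z in units of 40 mm (1.0 is 40 mm), then the turn, a rotation vector about the tool's x, y, z in units of 5 degrees (1.0 is 5 degrees). A call has 1 to 5 rows; each row shifts and turns the commanded pose from where the row before left it, along the tool's axes as they then stand; what a row does not reach is not made up. A row lasts 1/12 s, in which the tool goes at most 41.7 mm and 7.16 degrees, less where a joint would pass 70% of its speed; a pose out of reach is approached as far as the arm can. A call is refused whole if a number of a shift passes 1 or a number of a turn 1, either way. A call with a gripper value outside its range is refused whole. "gripper" is the gripper command: -1 is fully open, 1 is shut, values between are in proportion, set as the call begins (left out, the last holds). The fingers move at their own pace and stop on an object; "newtons" is the grip in N (left out, the last holds). Time passes only in rows, so rows that do not move let the fingers close. It gives the time, the measured TCP pose, the force and the opening at its end, in the units of the state.
- get_obs(): the state, without advancing time (a new reading comes with each control period).
- imaging.camera(name): name is "side" or "top"; returns a dict with "pixels" (384x512x3 uint8, blue, green, red), "camera_matrix" (3x3 intrinsics, pixels), "rvec" (rotation vector, rad) and "tvec" (3), from world to camera coordinates, as OpenCV has them. Camera axes: x right, y down, z forward; pixel columns grow to the right and rows downward; lengths in m; the calibration is good to about 2 mm. A picture is of the moment at which its call begins. There is no depth.
- ticket.sign_off(): hands the job in, once; it reports no verdict.
The state is a dict: "clock": time; "joints": joint angles; "joint_velocities": joint speeds; "effort": joint torques, N m; "eef_pos": TCP position; "tcp_rot": TCP orientation; "wrist_force": force on the tool from outside, world axes, zero at the start; "ft_torque": the same for the moment, N m; "grip_width": finger opening in m.
Only numpy, scipy, OpenCV 4.12 (cv2) and the standard library are available. Lean on these libraries where they do the work, as an engineer would, in place of code of your own. Each camera call takes 0.05 s, during which the arm holds its last target.

## Working session

There is one attempt and no reset: what is moved stays moved. The work goes in short steps, Python scripts to look and compute and a tool call to move; the robot and the scene stay as the last step left them, time stands still between calls to the robot, and variables do not carry over. Pictures are saved under pics/ and viewed, and the job is handed in when it is done.

Besides the shell and the picture viewer there is one more tool, called after "Request:" as name(argument=value, ...), one argument or row to a line, values as JSON. step_arm: Moves the arm, as the interface text tells. Its arguments: {"type":"object","properties":{"commands":{"type":"array"},"gripper":{"type":"number"},"newtons":{"type":"number"}},"required":["commands"]}

```bash
mkdir -p pics
cat > h.py <<'E'
import numpy as np, cv2
from workcell import get_obs, imaging, ticket
from scipy.spatial.transform import Rotation as R
def snap(n,f):
    c=imaging.camera(n); cv2.imwrite(f'pics/{f}.png',c['pixels']); np.savez(f'pics/{f}.npz',**{k:np.array(v) for k,v in c.items()}); return c
def load(f): return dict(np.load(f'pics/{f}.npz'))
def ray(c,u,v):
    K=np.array(c['camera_matrix']);Rm=cv2.Rodrigues(np.array(c['rvec'],float))[0];t=np.array(c['tvec'],float).ravel()
    d=Rm.T@np.linalg.inv(K)@np.array([u,v,1.]); o=-Rm.T@t; return o,d/np.linalg.norm(d)
def onplane(c,u,v,n,p):
    o,d=ray(c,u,v);n=np.array(n,float); s=n@(np.array(p)-o)/(n@d); return o+s*d
def onz(c,u,v,z): return onplane(c,u,v,[0,0,1],[0,0,z])
def proj(c,P):
    return cv2.projectPoints(np.array(P,float).reshape(-1,1,3),np.array(c['rvec'],float),np.array(c['tvec'],float),np.array(c['camera_matrix']),None)[0].reshape(-1,2)
def tri(c1,p1,c2,p2):
    o1,d1=ray(c1,*p1);o2,d2=ray(c2,*p2)
    s=np.linalg.lstsq(np.c_[d1,-d2],o2-o1,rcond=None)[0];a=o1+s[0]*d1;b=o2+s[1]*d2
    return (a+b)/2,np.linalg.norm(a-b)
E
python3 - <<'E'
from h import *
print(get_obs())
for n in('side','top'):
    c=snap(n,n+'0'); print(n,c['camera_matrix'],ray(c,256,192))
E
```

```text
{'clock': 0.0, 'joints': array([-1.32169132e+00,  3.08991467e-01,  1.63519318e+00,  1.56117240e-05,
        1.19967312e+00, -6.97054835e-02]), 'joint_velocities': array([ 9.72378173e-04,  8.95517273e-05,  1.51746614e-04,  1.12402248e-03,
       -1.25389472e-03, -1.94150707e-03]), 'effort': array([-5.30162265e-05, -4.15255022e+01, -2.76667553e+01, -2.61616906e-04,
        1.01786602e-02, -1.66335127e-05]), 'eef_pos': array([ 0.19565327, -0.59264609,  0.19535242]), 'tcp_rot': array([ 9.87321682e-01,  1.58728115e-01, -9.42119032e-05, -1.12865498e-03]), 'wrist_force': array([ 0.17899639, -0.98941619, -0.29169991]), 'ft_torque': array([-0.00911759, -0.00422965,  0.05391251]), 'grip_width': 0.0850615271151256}
side [[438.30593577   0.         255.78501613]
 [  0.         438.30593577 187.32091017]
 [  0.           0.           1.        ]] (array([-0.17930281, -1.17124995,  0.69552796]), array([ 0.48488922,  0.76874   , -0.41703867]))
top [[347.68125728   0.         257.68158977]
 [  0.         347.68125728 192.59126475]
 [  0.           0.           1.        ]] (array([ 0.39937842, -0.02573215,  1.10754171]), array([ 0.14445551, -0.00137413, -0.98951034]))
```

View pics/side0.png

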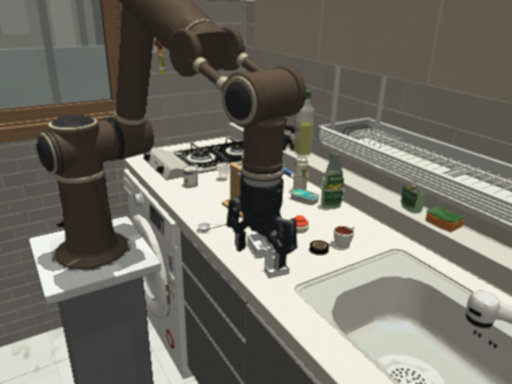

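View pics/top0.png

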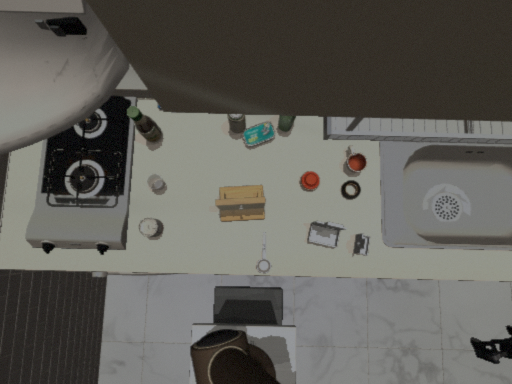

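Run:
```python
from h import *
c=load('top0');s=load('side0')
def crop(im,x0,y0,x1,y1,f): return cv2.resize(im[y0:y1,x0:x1],None,fx=f,fy=f,interpolation=cv2.INTER_CUBIC)
cv2.imwrite('pics/a.png',crop(c['pixels'],200,170,300,245,8))
cv2.imwrite('pics/b.png',crop(c['pixels'],290,205,390,265,8))
cv2.imwrite('pics/c.png',crop(s['pixels'],190,140,310,280,4))
for u,v in[(323,234),(361,244),(242,203)]: print(onz(c,u,v,0.1))
```

```text
[ 0.42913685 -0.22338469  0.1       ]
[ 0.40328967 -0.33275275  0.1       ]
[0.51301871 0.01283224 0.1       ]
```

View pics/a.png

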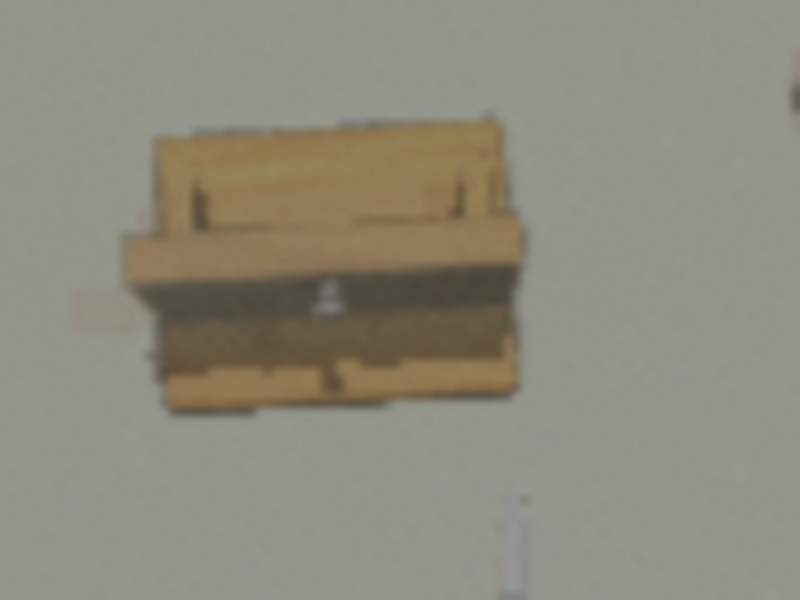

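View pics/b.png

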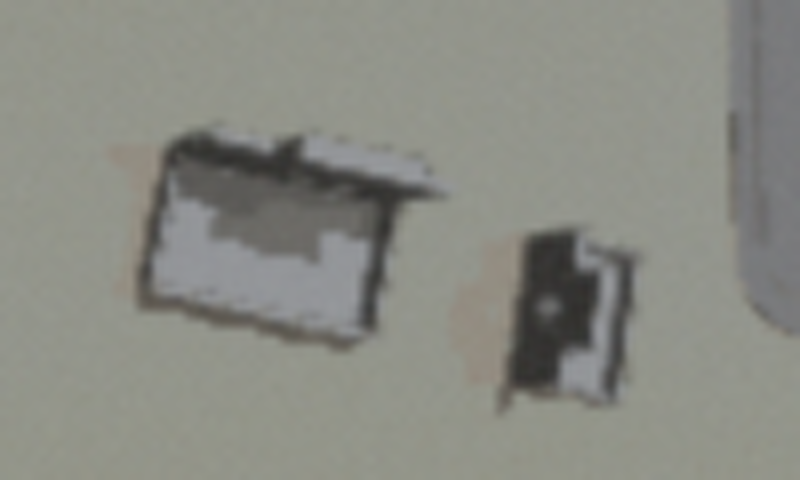

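View pics/c.png

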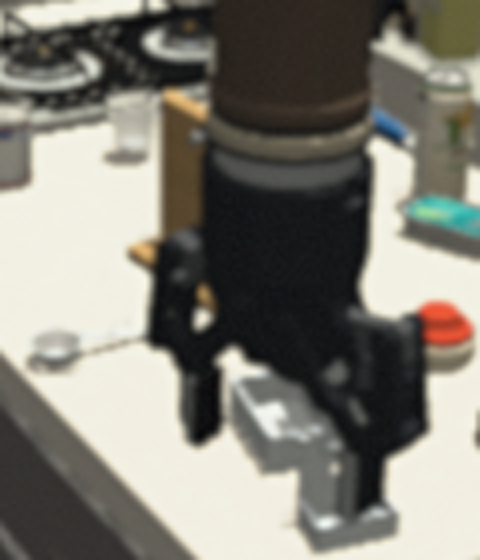

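Run:
```python
from h import *
c=load('top0')
im=c['pixels'][215:252,300:350]
im=cv2.resize(im,None,fx=16,fy=16,interpolation=cv2.INTER_NEAREST)
for i in range(0,50,5): cv2.putText(im,str(300+i),(i*16,10),0,.4,(0,0,255),1);cv2.line(im,(i*16,0),(i*16,592),(0,0,255),1)
for i in range(0,37,5): cv2.putText(im,str(215+i),(0,i*16+12),0,.4,(255,0,0),1);cv2.line(im,(0,i*16),(800,i*16),(255,0,0),1)
cv2.imwrite('pics/d.png',im)
```

```text
(no output)
```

View pics/d.png

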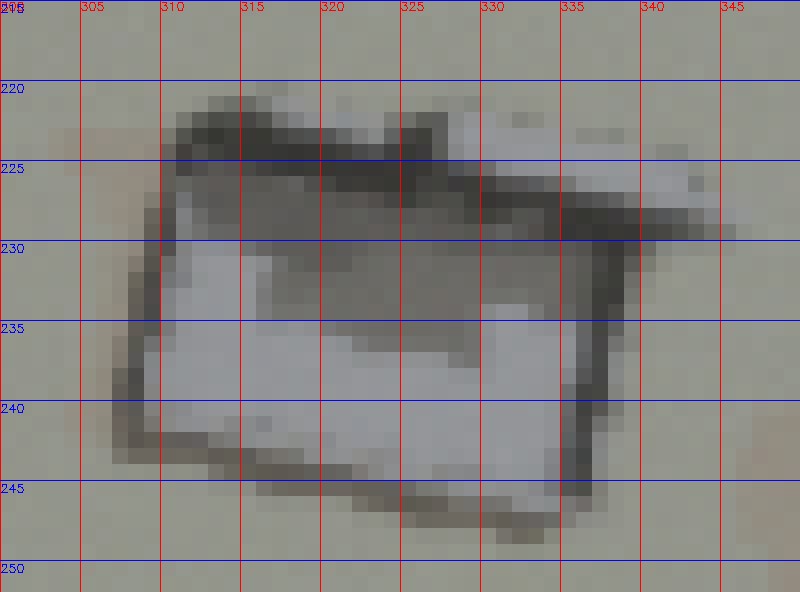

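Run:
```python
from h import *
c=load('top0')
P=lambda u,v,z: print((u,v,z),onz(c,u,v,z)[:2].round(4))
for p in[(328,222),(328,226),(345.3,230),(343.7,224.5),(336.5,225.8)]: P(*p,.155)
for p in[(307.3,244.2),(335.3,249.5)]: P(*p,.032);P(*p,0)
print(R.from_quat(get_obs()['tcp_rot']).as_matrix().round(3))
# board top edge front corners, z .15
for p in[(215.3,204.2),(265,202.3)]: P(*[p[0]+.0,p[1]],.15)
for p in[(200+130/8,170+283/8),(200+520/8,170+265/8)]: P(*p,.15)
for p in[(200+170/8,170+410/8),(200+517/8,170+393/8)]: P(*p,.014)
```

```text
(328, 222, 0.155) [ 0.4605 -0.2264]
(328, 226, 0.155) [ 0.4496 -0.2263]
(345.3, 230, 0.155) [ 0.4399 -0.2737]
(343.7, 224.5, 0.155) [ 0.4548 -0.2694]
(336.5, 225.8, 0.155) [ 0.4507 -0.2496]
(307.3, 244.2, 0.032) [ 0.3989 -0.1885]
(307.3, 244.2, 0) [ 0.3989 -0.1933]
(335.3, 249.5, 0.032) [ 0.385  -0.2743]
(335.3, 249.5, 0) [ 0.3845 -0.2817]
[[ 0.95   0.313 -0.001]
 [ 0.313 -0.95   0.002]
 [ 0.    -0.002 -1.   ]]
(215.3, 204.2, 0.15) [0.5021 0.0846]
(265.0, 202.3, 0.15) [ 0.511  -0.0527]
(216.25, 205.375, 0.15) [0.4989 0.0819]
(265.0, 203.125, 0.15) [ 0.5087 -0.0528]
(221.25, 221.25, 0.014) [0.4635 0.0794]
(264.625, 219.125, 0.014) [ 0.4736 -0.0565]
```

```bash
cat >> h.py <<'E'
def Rdown(psi_deg):
    # tool y = (cos psi, sin psi), tool z down
    p=np.radians(psi_deg);y=np.array([np.cos(p),np.sin(p),0]);z=np.array([0,0,-1.]);return R.from_matrix(np.c_[np.cross(y,z),y,z])
def rows(p1,R1,n,p0=None,R0=None):
    o=get_obs();p0=np.array(o['eef_pos'] if p0 is None else p0);R0=R.from_quat(o['tcp_rot']) if R0 is None else R0
    rv=(R0.inv()*R1).as_rotvec();d=(np.array(p1)-p0)/n
    for i in range(n):
        Ri=R0*R.from_rotvec(rv*i/n)
        print([[round(float(x),3) for x in Ri.inv().apply(d)/.04],[round(float(x),3) for x in np.degrees(rv/n)/5]])
def st():
    o=get_obs();M=R.from_quat(o['tcp_rot']).as_matrix()
    print('t',round(o['clock'],2),'p',(o['eef_pos']*1000).round(2),'yaw_y',np.degrees(np.arctan2(M[1,1],M[0,1])).round(2),'zax',M[:,2].round(4),'F',o['wrist_force'].round(2),'T',o['ft_torque'].round(3),'w',round(o['grip_width']*1000,2))
E
python3 - <<'E'
from h import *
rows([.45,-.25,.38],Rdown(-9),15)
E
```

```text
[[0.582, -0.41, -0.307], [-0.001, -0.001, -0.836]]
[[0.61, -0.367, -0.307], [-0.001, -0.001, -0.836]]
[[0.635, -0.321, -0.307], [-0.001, -0.001, -0.836]]
[[0.657, -0.274, -0.307], [-0.001, -0.001, -0.836]]
[[0.675, -0.225, -0.307], [-0.001, -0.001, -0.836]]
[[0.69, -0.175, -0.307], [-0.001, -0.001, -0.836]]
[[0.7, -0.125, -0.307], [-0.001, -0.001, -0.836]]
[[0.708, -0.073, -0.307], [-0.001, -0.001, -0.836]]
[[0.711, -0.021, -0.307], [-0.001, -0.001, -0.836]]
[[0.711, 0.031, -0.307], [-0.001, -0.001, -0.836]]
[[0.707, 0.082, -0.307], [-0.001, -0.001, -0.836]]
[[0.699, 0.134, -0.308], [-0.001, -0.001, -0.836]]
[[0.687, 0.184, -0.308], [-0.001, -0.001, -0.836]]
[[0.672, 0.234, -0.308], [-0.001, -0.001, -0.836]]
[[0.653, 0.282, -0.308], [-0.001, -0.001, -0.836]]
```

Request:
step_arm(
  commands=[
    [[0.58,-0.41,-0.31],[0,0,-0.84]],
    [[0.61,-0.37,-0.31],[0,0,-0.84]],
    [[0.63,-0.32,-0.31],[0,0,-0.84]],
    [[0.66,-0.27,-0.31],[0,0,-0.84]],
    [[0.67,-0.22,-0.31],[0,0,-0.84]],
  ],
  gripper=-1,
)

```text
clock: 0.52
eef_pos: [0.2807, -0.478, 0.2584]
tcp_rot: [0.941, 0.337, 0.0, -0.001]
wrist_force: [-0.0, -0.2, 0.0]
grip_width: 0.0858
```

Request:
step_arm(
  commands=[
    [[0.69,-0.17,-0.31],[0,0,-0.84]],
    [[0.7,-0.12,-0.31],[0,0,-0.84]],
    [[0.71,-0.07,-0.31],[0,0,-0.84]],
    [[0.71,-0.02,-0.31],[0,0,-0.84]],
    [[0.71,0.03,-0.31],[0,0,-0.84]],
  ],
)

```text
clock: 0.93
eef_pos: [0.3657, -0.3639, 0.3207]
tcp_rot: [0.864, 0.504, -0.0, -0.0]
wrist_force: [-0.3, -0.6, 0.6]
grip_width: 0.0854
```

Request:
step_arm(
  commands=[
    [[0.71,0.08,-0.31],[0,0,-0.84]],
    [[0.7,0.13,-0.31],[0,0,-0.84]],
    [[0.69,0.18,-0.31],[0,0,-0.84]],
    [[0.67,0.23,-0.31],[0,0,-0.84]],
    [[0.65,0.28,-0.31],[0,0,-0.84]],
  ],
)

```text
clock: 1.35
eef_pos: [0.4494, -0.2491, 0.3827]
tcp_rot: [0.758, 0.653, -0.0, -0.0]
wrist_force: [0.3, -1.2, 0.9]
grip_width: 0.0851
```

Run:
```python
from h import *
c=snap('side','side1')
im=c['pixels'][130:290,190:340]
cv2.imwrite('pics/e.png',cv2.resize(im,None,fx=3.7,fy=3.7,interpolation=cv2.INTER_CUBIC))
snap('top','top1')
st()
```

```text
t 1.45 p [ 451.82 -247.99  384.79] yaw_y -8.41 zax [ 4.4e-03 -5.0e-04 -1.0e+00] F [-0.49  0.18 -0.14] T [-0.055 -0.036 -0.094] w 85.46
```

View pics/e.png

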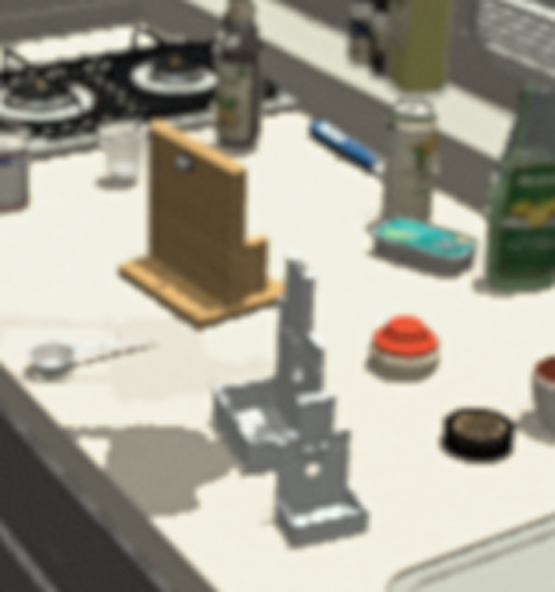

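Run:
```python
from h import *
def g(f,x0,y0,x1,y1,k,out):
    im=load(f)['pixels'][y0:y1,x0:x1]
    im=cv2.resize(im,None,fx=k,fy=k,interpolation=cv2.INTER_NEAREST)
    for i in range(0,x1-x0,5): cv2.putText(im,str(x0+i),(i*k,10),0,.4,(0,0,255),1);cv2.line(im,(i*k,0),(i*k,im.shape[0]),(0,0,255),1)
    for i in range(0,y1-y0,5): cv2.putText(im,str(y0+i),(0,i*k+12),0,.4,(255,0,0),1);cv2.line(im,(0,i*k),(im.shape[1],i*k),(255,0,0),1)
    return im
a=g('side1',226,160,264,220,10,0);b=g('side1',246,195,284,255,10,0)
cv2.imwrite('pics/f.png',np.hstack([a,b]))
cv2.imwrite('pics/g.png',g('top1',212,182,268,224,14,0))
```

```text
(no output)
```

View pics/f.png

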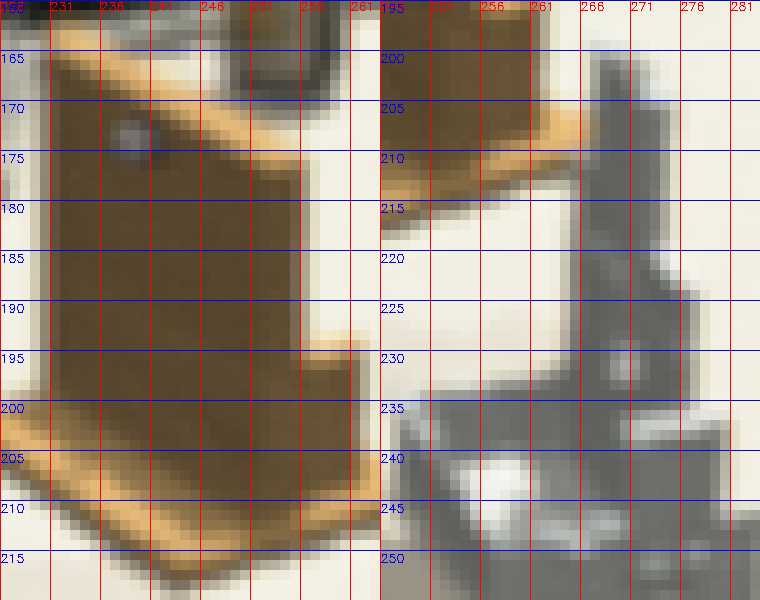

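View pics/g.png

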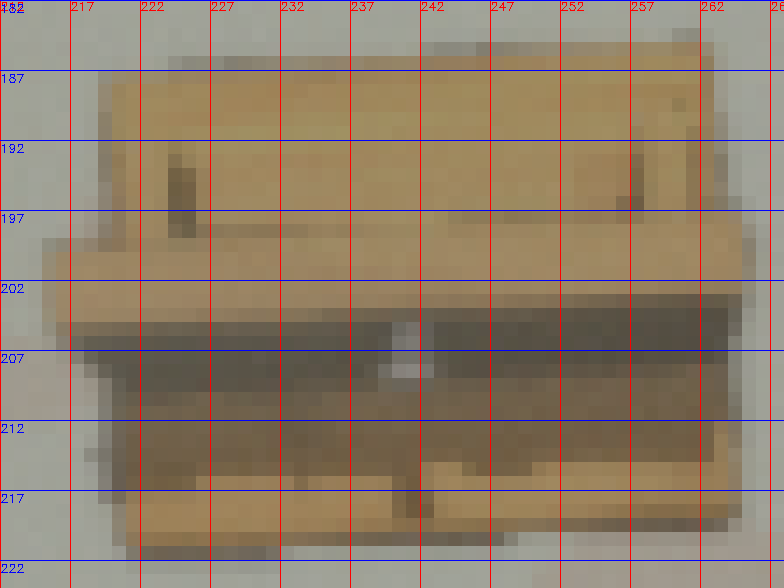

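```bash
cat > fit.py <<'E'
from h import *
from scipy.optimize import least_squares
t=load('top1');s=load('side1')
def W(p,P):
    c,si=np.cos(p[2]),np.sin(p[2]);P=np.array(P,float)/1000
    return np.c_[p[0]+c*P[:,0]-si*P[:,1],p[1]+si*P[:,0]+c*P[:,1],P[:,2]]
def fit(ct,cs,tp,sp,x0):
    T=[a for a,_ in tp];S=[a for a,_ in sp]
    f=lambda p: np.r_[(proj(ct,W(p,T))-(np.array([b for _,b in tp])-.5)).ravel(),(proj(cs,W(p,S))-(np.array([b for _,b in sp])-.5)).ravel()]
    r=least_squares(f,x0,loss='soft_l1');return r.x,r.fun.reshape(-1,2)
if __name__=='__main__':
    tp=[((0,70,150),(216,205)),((0,-70,150),(265,202.8)),((-35,70,14),(221,220.5)),((-35,-70,14),(264.8,218.8))]
    sp=[((0,70,150),(231,163)),((0,-70,150),(256.2,175.5)),((-35,-70,14),(244,215))]
    for T,S in((tp,sp),(tp,[]),([],sp)):
        if not T: T=tp[:1]
        if not S: S=sp[:1]
        b,r=fit(t,s,T,S,[.505,.013,.07]);print(b[:2].round(4),np.degrees(b[2]).round(2));print(r.round(2).tolist())
    b,_=fit(t,s,tp,sp,[.505,.013,.07])
    # screw grey mask centroid
    for c,n,w in((t,'top',(237,202,246,211)),(s,'side',(234,168,245,178))):
        im=c['pixels'][w[1]:w[3],w[0]:w[2]].astype(float); m=im[...,0]-im[...,2]+ 40
        d=im[...,2]-im[...,0]; 
        wt=np.clip(np.percentile(d,70)-d-10,0,None); print(n,d.astype(int).tolist())
        yy,xx=np.mgrid[w[1]:w[3],w[0]:w[2]]
        print(n,(wt*xx).sum()/wt.sum(),(wt*yy).sum()/wt.sum())
E
python3 fit.py
```

```text
[0.5075 0.0159] 4.12
[[-0.59, -0.43], [0.95, -0.55], [-0.41, -0.08], [0.32, -0.46], [-0.71, 0.26], [-2.63, 0.82], [0.1, 1.22]]
[0.5067 0.0156] 3.61
[[-0.52, -0.38], [1.04, -0.05], [-0.44, -0.04], [0.31, -0.02], [-0.71, 0.29]]
[0.5105 0.0154] 6.26
[[-0.32, -0.56], [-0.5, 0.31], [-1.12, 0.54], [1.81, 1.03]]
top [[56, 56, 55, 56, 57, 57, 56, 57, 58], [54, 52, 54, 53, 51, 52, 50, 49, 50], [35, 32, 32, 26, 25, 24, 25, 25, 28], [20, 17, 15, 11, 12, 12, 15, 18, 18], [18, 18, 15, 10, 10, 13, 17, 18, 17], [18, 18, 14, 12, 9, 11, 17, 18, 20], [19, 19, 13, 11, 9, 11, 18, 20, 20], [24, 27, 24, 18, 17, 21, 30, 30, 30], [35, 35, 34, 34, 34, 35, 35, 36, 37]]
top 240.90026954177898 206.6253369272237
side [[43, 49, 59, 72, 86, 97, 103, 101, 89, 74, 58], [41, 42, 43, 50, 62, 77, 90, 101, 108, 102, 94], [41, 41, 42, 43, 44, 51, 63, 79, 93, 103, 108], [41, 41, 43, 40, 36, 30, 33, 47, 66, 81, 95], [41, 42, 38, 32, 21, 15, 9, 18, 40, 55, 69], [41, 40, 36, 22, 13, 6, 2, 6, 27, 42, 48], [41, 41, 35, 16, 7, 5, 2, 6, 26, 38, 42], [42, 41, 36, 20, 11, 9, 9, 15, 27, 37, 40], [41, 41, 40, 32, 26, 28, 28, 29, 35, 41, 41], [42, 42, 40, 38, 38, 39, 39, 38, 40, 40, 43]]
side 239.39347826086956 173.7391304347826
```

```bash
cat > fit2.py <<'E'
from fit import *
tp=[((0,70,150),(216,205)),((0,-70,150),(265,202.8)),((-35,70,14),(221,220.5)),((-35,-70,14),(264.8,218.8))]
sp=[((0,70,150),(231,163)),((18,-70,150),(256.2,175.5)),((-35,-70,0),(244,218))]
b,r=fit(t,s,tp,sp,[.505,.013,.07]);print(b[:2].round(4),np.degrees(b[2]).round(2));print(r.round(2).tolist())
P,e=tri(t,(240.9,206.6),s,(239.4,173.75));print('screw tri',P.round(4),e)
c,si=np.cos(b[2]),np.sin(b[2]);d=P-np.r_[b[:2],0];print('in board',c*d[0]+si*d[1],-si*d[0]+c*d[1],d[2])
for y in(-6,-3,0,3,6):
  print(y,proj(t,W(b,[(-10,y,130)])).round(2),proj(s,W(b,[(-10,y,130)])).round(2))
for z in(125,130,135):
  print(z,proj(t,W(b,[(-10,0,z)])).round(2),proj(s,W(b,[(-10,0,z)])).round(2))
E
python3 fit2.py
```

```text
[0.5066 0.0161] 3.59
[[-0.7, -0.35], [0.86, -0.01], [-0.61, -0.01], [0.14, 0.02], [-0.8, 0.24], [1.46, -0.23], [-0.44, 1.98]]
screw tri [0.4994 0.0139 0.1352] 0.001425366918173708
in board -0.007315725615259132 -0.0017620447054486725 0.13519378864859682
-6 [[242.63 207.46]] [[239.2  175.76]]
-3 [[241.56 207.5 ]] [[238.71 175.47]]
0 [[240.5  207.54]] [[238.22 175.18]]
3 [[239.44 207.58]] [[237.73 174.89]]
6 [[238.37 207.62]] [[237.25 174.6 ]]
125 [[240.57 207.72]] [[238.21 176.55]]
130 [[240.5  207.54]] [[238.22 175.18]]
135 [[240.43 207.36]] [[238.23 173.81]]
```

```bash
cat > fit3.py <<'E'
from fit import *
t=load('top0')
tp=[((0,22,155),(328,222)),((-10,22,155),(328,226)),((-10,-22,155),(345.5,230)),((0,-22,155),(344,224.5)),((-60,45,0),(307.2,244.2)),((-60,-45,0),(333.5,249.3)),((0,45,105),(310.5,222))]
sp=[((-10,22,155),(267.3,200.5)),((0,-22,155),(274.8,205.5))]
for T,S in((tp,sp),(tp,sp[:1]),(tp[:4],sp)):
    b,r=fit(t,s,T,S,[.45,-.24,-.16]);print(b[:2].round(4),np.degrees(b[2]).round(2),'tab mid',W(b,[(-5,0,138)]).round(4));print(r.round(2).tolist())
E
python3 fit3.py
```

```text
[ 0.4561 -0.2475] -11.43 tab mid [[ 0.4512 -0.2465  0.138 ]]
[[0.35, 0.54], [-0.36, 0.11], [-2.09, -0.3], [0.09, 1.63], [0.05, -1.84], [1.67, -0.54], [6.4, -0.22], [-1.42, -1.82], [0.13, -0.8]]
[ 0.4563 -0.2474] -11.14 tab mid [[ 0.4514 -0.2464  0.138 ]]
[[0.27, 0.5], [-0.42, 0.07], [-2.14, -0.41], [0.03, 1.51], [0.07, -1.82], [1.72, -0.66], [6.32, -0.22], [-1.42, -1.85]]
[ 0.457 -0.249] -11.32 tab mid [[ 0.4521 -0.248   0.138 ]]
[[0.88, 0.21], [0.18, -0.21], [-1.55, -0.65], [0.63, 1.27], [-0.87, -1.69], [0.73, -0.67]]
```

Run:
```python
from h import *
st()
rows([.449,-.247,.119],Rdown(-10.3),8)
```

```text
t 1.45 p [ 451.82 -247.99  384.79] yaw_y -8.41 zax [ 4.4e-03 -5.0e-04 -1.0e+00] F [-0.49  0.18 -0.14] T [-0.055 -0.036 -0.094] w 85.46
[[0.002, -0.013, 0.831], [0.006, -0.0, 0.047]]
[[0.002, -0.012, 0.831], [0.006, -0.0, 0.047]]
[[0.002, -0.012, 0.831], [0.006, -0.0, 0.047]]
[[0.002, -0.012, 0.831], [0.006, -0.0, 0.047]]
[[0.002, -0.011, 0.831], [0.006, -0.0, 0.047]]
[[0.002, -0.011, 0.831], [0.006, -0.0, 0.047]]
[[0.001, -0.01, 0.831], [0.006, -0.0, 0.047]]
[[0.001, -0.01, 0.831], [0.006, -0.0, 0.047]]
```

Request:
step_arm(
  commands=[
    [[0,-0.012,0.8],[0,0,0.05]],
    [[0,-0.012,0.8],[0,0,0.05]],
    [[0,-0.012,0.8],[0,0,0.05]],
    [[0,-0.012,0.8],[0,0,0.05]],
    [[0,0,0],[0,0,0]],
  ],
)

```text
clock: 1.87
eef_pos: [0.4415, -0.2474, 0.2462]
tcp_rot: [0.765, 0.644, -0.002, -0.008]
wrist_force: [-1.5, 0.1, -0.9]
grip_width: 0.0853
```

Run:
```python
from h import *
st()
rows([.449,-.247,.119],Rdown(-10.3),4)
```

```text
t 1.87 p [ 441.49 -247.36  246.23] yaw_y -9.81 zax [-0.0136  0.0085 -0.9999] F [-1.53  0.1  -0.94] T [ 0.014  0.013 -0.069] w 85.25
[[0.005, 0.058, 0.794], [-0.043, -0.017, 0.025]]
[[0.007, 0.055, 0.795], [-0.043, -0.017, 0.025]]
[[0.008, 0.052, 0.795], [-0.043, -0.017, 0.025]]
[[0.009, 0.049, 0.795], [-0.043, -0.017, 0.025]]
```

Request:
step_arm(
  commands=[
    [[0,0,0.1],[0,0,0]],
    [[0,0,0],[0,0,0]],
    [[0,0,0],[0,0,0]],
    [[0,0,0],[0,0,0]],
    [[0,0,0],[0,0,0]],
  ],
)

```text
clock: 2.28
eef_pos: [0.4483, -0.2511, 0.2527]
tcp_rot: [0.765, 0.645, 0.0, 0.002]
wrist_force: [0.9, 0.2, -0.2]
grip_width: 0.0854
```

Run:
```python
from h import *
st()
rows([.449,-.247,.119],Rdown(-10.3),6)
```

```text
t 2.28 p [ 448.34 -251.09  252.69] yaw_y -9.74 zax [ 0.0031 -0.0022 -1.    ] F [ 0.95  0.18 -0.16] T [0.019 0.022 0.025] w 85.38
[[0.018, -0.002, 0.557], [0.007, 0.003, 0.019]]
[[0.018, -0.002, 0.557], [0.007, 0.003, 0.019]]
[[0.018, -0.002, 0.557], [0.007, 0.003, 0.019]]
[[0.018, -0.001, 0.557], [0.007, 0.003, 0.019]]
[[0.018, -0.001, 0.557], [0.007, 0.003, 0.019]]
[[0.017, -0.001, 0.557], [0.007, 0.003, 0.019]]
```

Request:
step_arm(
  commands=[
    [[0.02,0,0.5],[0,0,0.02]],
    [[0.02,0,0.55],[0,0,0.02]],
    [[0.02,0,0.55],[0,0,0.02]],
    [[0.02,0,0.55],[0,0,0.02]],
    [[0.02,0,0.55],[0,0,0.02]],
  ],
)

```text
clock: 2.7
eef_pos: [0.4488, -0.2468, 0.143]
tcp_rot: [0.767, 0.641, 0.0, 0.001]
wrist_force: [0.7, -0.3, 0.1]
grip_width: 0.0854
```

Request:
step_arm(
  commands=[
    [[0.0,0,0.4],[0,0,0]],
    [[0.0,0,0.2],[0,0,0]],
    [[0,0,0],[0,0,0]],
    [[0,0,0],[0,0,0]],
    [[0,0,0],[0,0,0]],
  ],
  gripper=0.1,
  newtons=40,
)

```text
clock: 3.12
eef_pos: [0.4492, -0.2471, 0.1202]
tcp_rot: [0.767, 0.641, 0.0, 0.001]
wrist_force: [-0.5, -0.0, -0.2]
grip_width: 0.0386
```

Run:
```python
from h import *
c=snap('side','side2');t=snap('top','top2')
st()
k=lambda c,x0,y0,x1,y1,k:cv2.resize(c['pixels'][y0:y1,x0:x1],None,fx=k,fy=k,interpolation=cv2.INTER_CUBIC)
cv2.imwrite('pics/i.png',np.hstack([k(c,235,170,305,270,5),k(t,300,190,370,270,5)[:,:,:].copy() if 0 else cv2.copyMakeBorder(k(t,300,190,370,270,5),0,100,0,0,0)]))
```

```text
t 3.22 p [ 449.17 -247.11  120.26] yaw_y -10.24 zax [ 0.0027 -0.0018 -1.    ] F [-0.23  0.06 -0.85] T [-0.013  0.023  0.007] w 38.42
```

View pics/i.png

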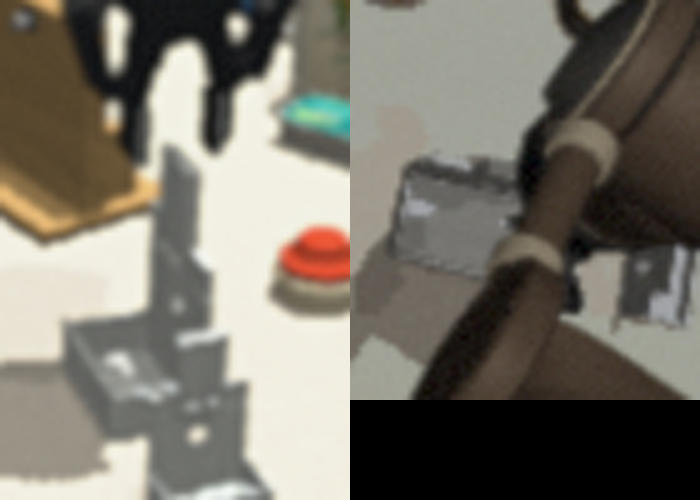

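Run:
```python
from h import *
o=get_obs();s=load('side2');t=load('top2');M=R.from_quat(o['tcp_rot']).as_matrix();p=o['eef_pos']
for d in([0,0,0],[0,.02,0],[0,-.02,0],[0,.02,-.05]):
    q=p+M@np.array(d);print(q.round(3),(proj(s,q)).round(1),((proj(s,q)[0]-[235,170])*5).round(),((proj(t,q)[0]-[300,190])*5).round())
```

```text
[ 0.449 -0.247  0.12 ] [[268.9 212.3]] [170. 211.] [164. 185.]
[ 0.469 -0.251  0.12 ] [[275.3 211.3]] [202. 206.] [170. 150.]
[ 0.429 -0.244  0.12 ] [[262.4 213.3]] [137. 217.] [158. 219.]
[ 0.469 -0.251  0.17 ] [[276.  195.5]] [205. 128.] [191. 144.]
```

Run:
```python
from h import *
a=load('side1')['pixels'].copy();s=load('side2')
def mark(im,c,p): 
    u=proj(c,p)[0]; cv2.drawMarker(im,(int(round(u[0])),int(round(u[1]))),(0,0,255),0,8,1)
mark(a,s,[.4518,-.248,.3848]); b=s['pixels'].copy(); mark(b,s,[.4492,-.2471,.1202])
z=load('side0')['pixels'].copy(); mark(z,s,[.19565,-.59265,.1954])
f=lambda i,x,y:cv2.resize(i[y:y+190,x:x+130],None,fx=3,fy=3,interpolation=cv2.INTER_CUBIC)
cv2.imwrite('pics/j.png',cv2.resize(np.hstack([f(z,205,130),f(a,205,40),f(b,205,80)]),(800,390)))
```

```text
(no output)
```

View pics/j.png

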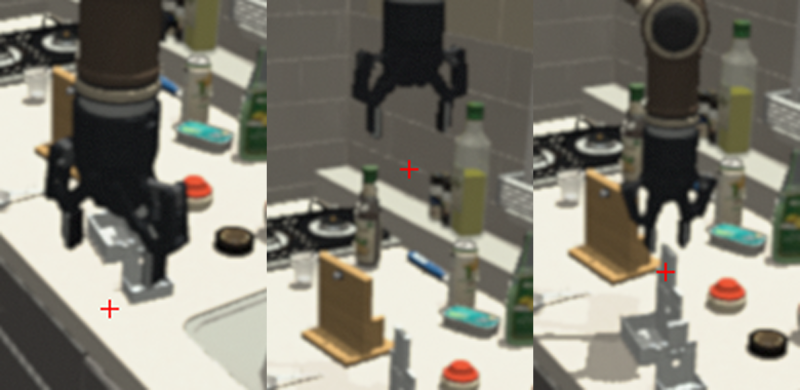

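Run:
```python
from h import *
s=load('side2');t=load('top2')
k=lambda c,x0,y0,x1,y1,k:cv2.resize(c['pixels'][y0:y1,x0:x1],None,fx=k,fy=k,interpolation=cv2.INTER_CUBIC)
M=R.from_quat(get_obs()['tcp_rot']).as_matrix();p=get_obs()['eef_pos']
for u,v in[(235+137/5,170+165/5),(235+217/5,170+152/5)]:
    q=onplane(s,u,v,M[:,0],p);print(M.T@(q-p)*1000)
a=k(s,240,130,300,240,7)[:, :];b=k(t,305,200,360,255,7)
for d in range(-60,1,20):
  for y in(-25,25):
    q=p+M@(np.array([0,y,d])/1000)
    for im,c,x0,y0 in((a,s,240,130),(b,t,305,200)):
        u=(proj(c,q)[0]+.5-[x0,y0])*7; cv2.drawMarker(im,tuple(int(i) for i in u),(0,0,255) if d else (0,255,0),0,10,1)
h=max(a.shape[0],b.shape[0]);pad=lambda i:cv2.copyMakeBorder(i,0,h-i.shape[0],0,0,0)
cv2.imwrite('pics/k.png',np.hstack([pad(a),pad(b)])[:, :800][:600])
```

```text
[-9.07341693e-14 -2.11152517e+01 -3.29488535e+01]
[-1.03405782e-14  2.81525022e+01 -3.34056203e+01]
```

View pics/k.png

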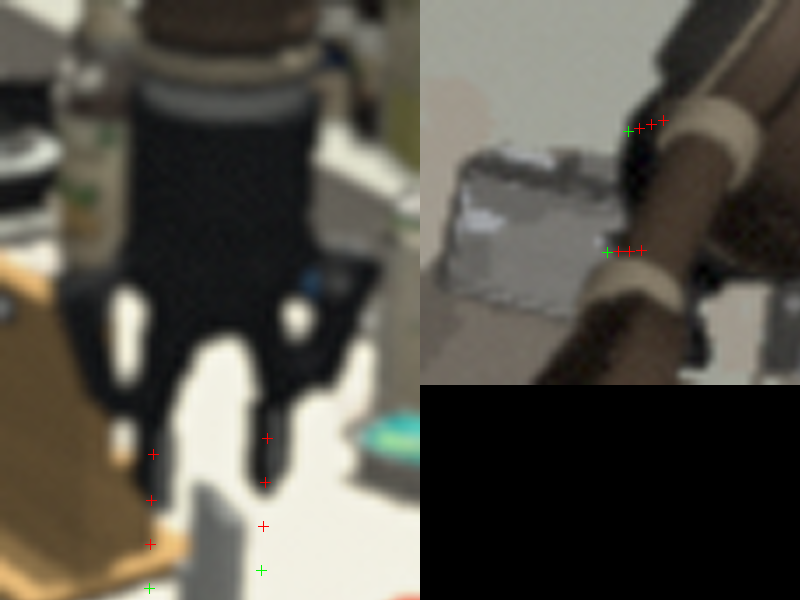

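Run:
```python
from h import *
s=load('side0');t=load('top0')
k=lambda c,x0,y0,x1,y1,k:cv2.resize(c['pixels'][y0:y1,x0:x1],None,fx=k,fy=k,interpolation=cv2.INTER_CUBIC)
p=np.array([.19565,-.59265,.19535]);M=R.from_quat([ 9.87321682e-01,  1.58728115e-01, -9.42119032e-05, -1.12865498e-03]).as_matrix()
a=k(s,215,190,285,300,5);b=k(t,440,310,512,384,5)
for d in range(-80,1,20):
  for y in(-49,49):
    q=p+M@(np.array([0,y,d])/1000)
    for im,c,x0,y0 in((a,s,215,190),(b,t,440,310)):
        u=(proj(c,q)[0]+.5-[x0,y0])*5; cv2.drawMarker(im,tuple(int(i) for i in u),(0,0,255) if d else (0,255,0),0,10,1)
h=max(a.shape[0],b.shape[0]);pad=lambda i:cv2.copyMakeBorder(i,0,h-i.shape[0],0,0,0)
cv2.imwrite('pics/l.png',np.hstack([pad(a),pad(b)])[:, :800][:600])
```

```text
(no output)
```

View pics/l.png

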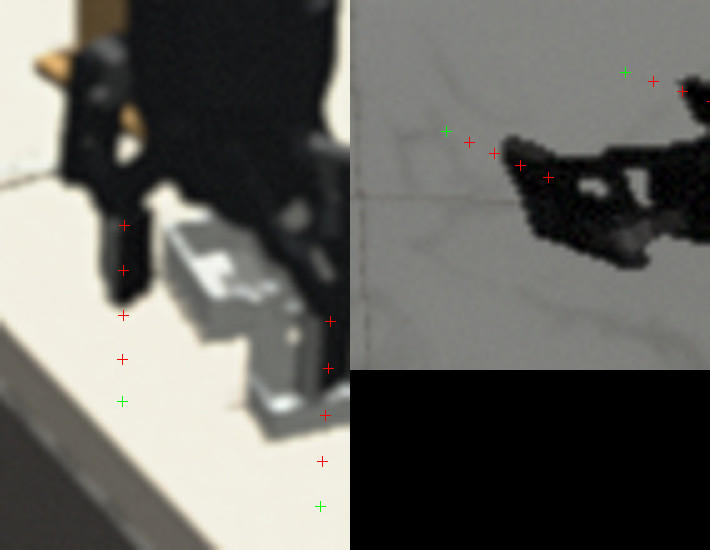

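Request:
step_arm(
  commands=[
    [[0,0.03,0.2],[0,0,0]],
    [[0,0,0.2],[0,0,0]],
    [[0,0,0.15],[0,0,0]],
    [[0,0,0],[0,0,0]],
    [[0,0,0],[0,0,0]],
  ],
)

```text
clock: 3.63
eef_pos: [0.4483, -0.246, 0.0956]
tcp_rot: [0.767, 0.641, -0.0, -0.001]
wrist_force: [0.4, -0.7, 0.9]
grip_width: 0.0385
```

Run:
```python
from h import *
c=snap('side','side3');st()
k=lambda c,x0,y0,x1,y1,k:cv2.resize(c['pixels'][y0:y1,x0:x1],None,fx=k,fy=k,interpolation=cv2.INTER_CUBIC)
cv2.imwrite('pics/m.png',k(c,235,160,305,240,7))
```

```text
t 3.68 p [ 448.73 -246.25   96.02] yaw_y -10.24 zax [-1.e-03  6.e-04 -1.e+00] F [ 0.34  0.28 -0.51] T [ 0.005  0.01  -0.028] w 38.56
```

View pics/m.png

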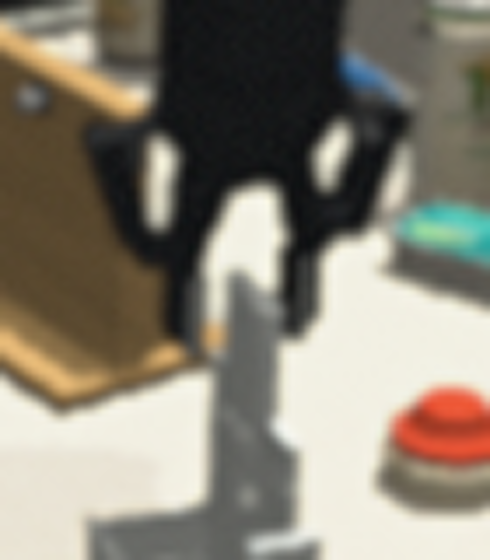

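Request:
step_arm(
  commands=[
    [[0,0.04,0.1],[0,0,0]],
    [[0,0,0.1],[0,0,0]],
    [[0,0,0],[0,0,0]],
    [[0,0,0],[0,0,0]],
    [[0,0,0],[0,0,0]],
  ],
  gripper=0.6,
)

```text
clock: 4.1
eef_pos: [0.4508, -0.2468, 0.0886]
tcp_rot: [0.767, 0.641, 0.0, 0.0]
wrist_force: [0.4, -0.6, -0.1]
grip_width: 0.0171
```

Run:
```python
from h import *
c=snap('side','side4');st()
k=lambda c,x0,y0,x1,y1,k:cv2.resize(c['pixels'][y0:y1,x0:x1],None,fx=k,fy=k,interpolation=cv2.INTER_CUBIC)
cv2.imwrite('pics/n.png',k(c,235,160,305,240,7))
```

```text
t 4.15 p [ 450.83 -246.82   88.67] yaw_y -10.24 zax [ 3.e-04 -1.e-04 -1.e+00] F [ 0.62 -0.43 -0.24] T [-0.05  -0.037 -0.023] w 16.94
```

View pics/n.png

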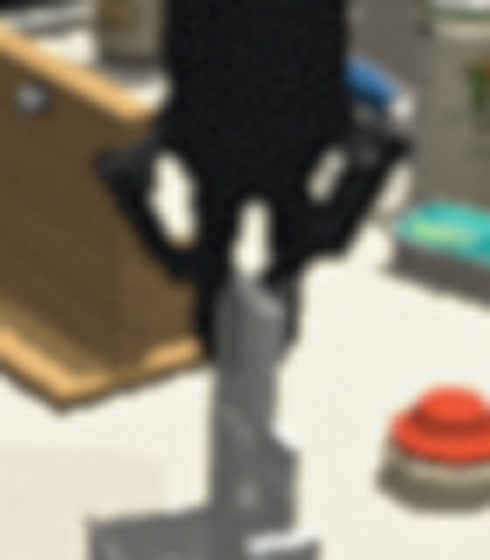

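Request:
step_arm(
  commands=[
    [[0,0,0],[0,0,0]],
    [[0,0,0],[0,0,0]],
    [[0,0,0],[0,0,0]],
    [[0,0,0],[0,0,0]],
    [[0,0,0],[0,0,0]],
  ],
  gripper=1,
  newtons=50,
)

```text
clock: 4.57
eef_pos: [0.4503, -0.2466, 0.0883]
tcp_rot: [0.767, 0.641, -0.0, -0.0]
wrist_force: [0.9, -0.7, -2.4]
grip_width: 0.0094
```

Run:
```python
from h import *
c=snap('side','side5');st()
k=lambda c,x0,y0,x1,y1,k:cv2.resize(c['pixels'][y0:y1,x0:x1],None,fx=k,fy=k,interpolation=cv2.INTER_CUBIC)
cv2.imwrite('pics/o.png',k(c,235,180,305,270,6))
```

```text
t 4.62 p [ 450.36 -246.57   88.32] yaw_y -10.23 zax [-6.e-04  4.e-04 -1.e+00] F [ 0.64  0.08 -2.82] T [-0.034 -0.024 -0.009] w 9.46
```

View pics/o.png

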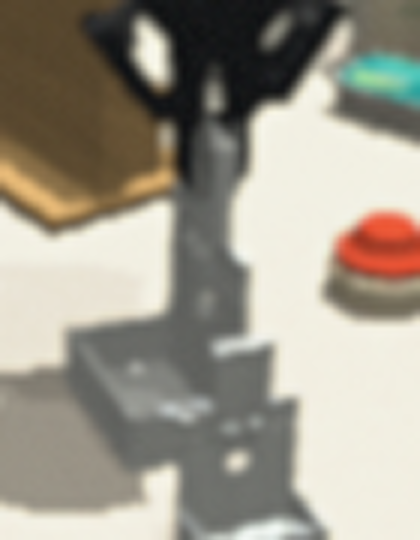

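Run:
```python
from h import *
st()
o=get_obs()
rows([.450,-.2466,.170],Rdown(-10.24),5)
rows([.450,.0118,.170],Rdown(3.8),13,p0=[.4503,-.2466,.17],R0=Rdown(-10.24))
```

```text
t 4.62 p [ 450.36 -246.57   88.32] yaw_y -10.23 zax [-6.e-04  4.e-04 -1.e+00] F [ 0.64  0.08 -2.82] T [-0.034 -0.024 -0.009] w 9.46
[[-0.0, -0.002, -0.408], [-0.001, -0.001, 0.0]]
[[-0.0, -0.002, -0.408], [-0.001, -0.001, 0.0]]
[[-0.0, -0.002, -0.408], [-0.001, -0.001, 0.0]]
[[-0.0, -0.002, -0.408], [-0.001, -0.001, 0.0]]
[[-0.0, -0.002, -0.408], [-0.001, -0.001, 0.0]]
[[0.489, -0.089, 0.0], [0.0, 0.0, -0.216]]
[[0.49, -0.08, 0.0], [0.0, 0.0, -0.216]]
[[0.492, -0.07, 0.0], [0.0, 0.0, -0.216]]
[[0.493, -0.061, 0.0], [0.0, 0.0, -0.216]]
[[0.494, -0.052, 0.0], [0.0, 0.0, -0.216]]
[[0.495, -0.043, 0.0], [0.0, 0.0, -0.216]]
[[0.496, -0.033, 0.0], [0.0, 0.0, -0.216]]
[[0.496, -0.024, 0.0], [0.0, 0.0, -0.216]]
[[0.497, -0.014, 0.0], [0.0, 0.0, -0.216]]
[[0.497, -0.005, 0.0], [0.0, 0.0, -0.216]]
[[0.497, 0.004, 0.0], [0.0, 0.0, -0.216]]
[[0.497, 0.014, 0.0], [0.0, 0.0, -0.216]]
[[0.496, 0.023, 0.0], [0.0, 0.0, -0.216]]
```

Lift first and check the grip.

Request:
step_arm(
  commands=[
    [[0,0,-0.2],[0,0,0]],
    [[0,0,-0.45],[0,0,0]],
    [[0,0,-0.5],[0,0,0]],
    [[0,0,-0.5],[0,0,0]],
    [[0,0,-0.4],[0,0,0]],
  ],
)

```text
clock: 5.03
eef_pos: [0.4512, -0.2471, 0.1726]
tcp_rot: [0.767, 0.641, 0.0, 0.001]
wrist_force: [0.3, 0.2, -1.5]
grip_width: 0.0094
```

Request:
step_arm(
  commands=[
    [[0.25,-0.05,0],[0,0,-0.12]],
    [[0.49,-0.08,0],[0,0,-0.22]],
    [[0.49,-0.08,0],[0,0,-0.22]],
    [[0.49,-0.07,0],[0,0,-0.22]],
    [[0.49,-0.06,0],[0,0,-0.22]],
  ],
)

```text
clock: 5.45
eef_pos: [0.4489, -0.1555, 0.1697]
tcp_rot: [0.738, 0.674, -0.0, -0.001]
wrist_force: [0.5, 0.2, -1.6]
grip_width: 0.0093
```

Run:
```python
from h import *
c=snap('side','side6');st()
k=lambda c,x0,y0,x1,y1,k:cv2.resize(c['pixels'][y0:y1,x0:x1],None,fx=k,fy=k,interpolation=cv2.INTER_CUBIC)
cv2.imwrite('pics/p.png',k(c,200,130,300,250,5))
```

```text
t 5.5 p [ 448.1  -151.73  169.3 ] yaw_y -5.09 zax [-0.0028  0.0056 -1.    ] F [-0.22  2.01 -2.24] T [ 0.049  0.077 -0.011] w 9.15
```

View pics/p.png

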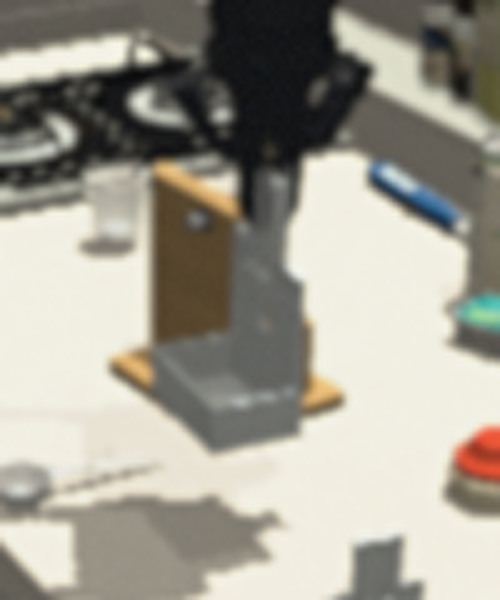

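Run:
```python
from h import *
rows([.452,.0118,.170],Rdown(3.8),9)
```

```text
[[0.453, -0.03, 0.001], [-0.004, -0.007, -0.198]]
[[0.454, -0.022, 0.0], [-0.004, -0.007, -0.198]]
[[0.454, -0.014, -0.0], [-0.004, -0.007, -0.198]]
[[0.454, -0.006, -0.0], [-0.004, -0.007, -0.198]]
[[0.454, 0.002, -0.001], [-0.004, -0.007, -0.198]]
[[0.454, 0.01, -0.001], [-0.004, -0.007, -0.198]]
[[0.454, 0.017, -0.001], [-0.004, -0.007, -0.198]]
[[0.454, 0.025, -0.001], [-0.004, -0.007, -0.198]]
[[0.453, 0.033, -0.002], [-0.004, -0.007, -0.198]]
```

Request:
step_arm(
  commands=[
    [[0.45,-0.03,0],[0,0,-0.2]],
    [[0.45,-0.02,0],[0,0,-0.2]],
    [[0.45,-0.01,0],[0,0,-0.2]],
    [[0.45,0,0],[0,0,-0.2]],
    [[0.45,0,0],[0,0,-0.2]],
  ],
)

```text
clock: 5.92
eef_pos: [0.4516, -0.0657, 0.1697]
tcp_rot: [0.708, 0.706, -0.0, -0.001]
wrist_force: [0.3, 0.2, -2.6]
grip_width: 0.0095
```

Request:
step_arm(
  commands=[
    [[0.45,0.01,0],[0,0,-0.2]],
    [[0.45,0.02,0],[0,0,-0.2]],
    [[0.35,0.02,0],[0,0,-0.2]],
    [[0.2,0.02,0],[0,0,-0.1]],
    [[0,0,0],[0,0,0]],
  ],
)

```text
clock: 6.33
eef_pos: [0.4535, -0.0076, 0.1699]
tcp_rot: [0.686, 0.728, -0.0, -0.001]
wrist_force: [0.3, -0.7, -2.0]
grip_width: 0.0091
```

Request:
step_arm(
  commands=[
    [[0,0,0],[0,0,0]],
    [[0,0,0],[0,0,0]],
    [[0,0,0],[0,0,0]],
  ],
)

```text
clock: 6.58
eef_pos: [0.4543, -0.0099, 0.1705]
tcp_rot: [0.687, 0.727, -0.0, 0.0]
wrist_force: [0.8, -0.3, -1.8]
grip_width: 0.0093
```

Run:
```python
from h import *
c=snap('side','side7');t=snap('top','top7');st()
k=lambda c,x0,y0,x1,y1,k:cv2.resize(c['pixels'][y0:y1,x0:x1],None,fx=k,fy=k,interpolation=cv2.INTER_CUBIC)
cv2.imwrite('pics/q.png',np.hstack([k(c,200,130,280,230,6)[:560],cv2.copyMakeBorder(k(t,205,180,268,250,6)[:560],0,140,0,0,0)[:560]])[:,:800])
```

```text
t 6.68 p [454.4   -9.9  170.54] yaw_y 3.2 zax [-0.e+00 -2.e-04 -1.e+00] F [-0.07  0.07 -1.21] T [-0.036 -0.023  0.011] w 9.07
```

View pics/q.png

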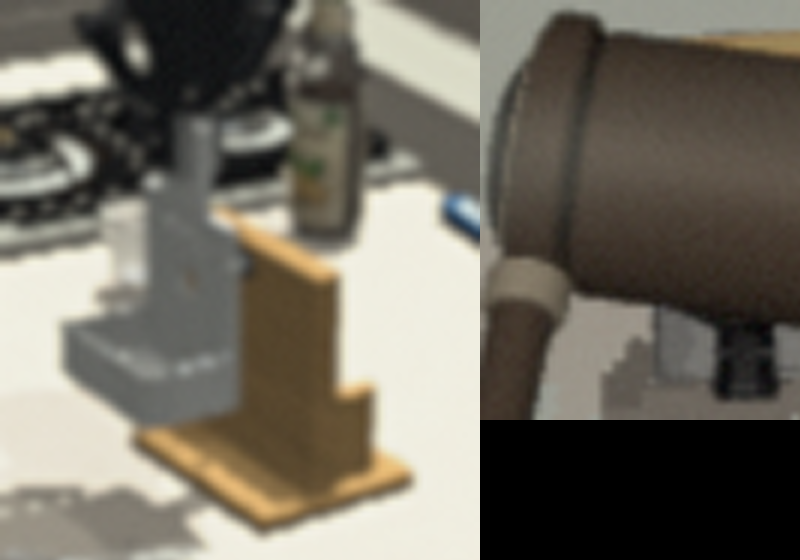

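```bash
cat >> h.py <<'E'
def grid(c,x0,y0,x1,y1,k):
    im=cv2.resize(c['pixels'][y0:y1,x0:x1],None,fx=k,fy=k,interpolation=cv2.INTER_NEAREST)
    for i in range(0,x1-x0,5): cv2.putText(im,str(x0+i),(i*k,10),0,.4,(0,0,255),1);cv2.line(im,(i*k,0),(i*k,im.shape[0]),(0,0,255),1)
    for i in range(0,y1-y0,5): cv2.putText(im,str(y0+i),(0,i*k+12),0,.4,(255,0,0),1);cv2.line(im,(0,i*k),(im.shape[1],i*k),(255,0,0),1)
    return im
def cad(o,P,dy=0,dz=0,z0=.0883):
    # caddy points (mm) -> world, given obs; tool y = caddy x
    M=R.from_quat(o['tcp_rot']).as_matrix();x=M[:,1];z=-M[:,2];y=np.cross(z,x)
    org=np.array(o['eef_pos'])+x*.005-z*z0+y*dy/1000+z*dz/1000
    P=np.atleast_2d(P)/1000.; return org+P[:,:1]*x+P[:,1:2]*y+P[:,2:]*z
E
python3 - <<'E'
from h import *
s=load('side7');o=get_obs()
im=grid(s,205,145,250,205,10)[:600]
pts=[(-5,0,60),(-5,45,105),(-5,-45,105),(-60,45,32),(-60,-45,32),(-60,-45,0),(-60,45,0),(0,-45,0),(0,-45,105),(-10,22,155),(0,-22,155),(-5,-45,32)]
for p in pts:
    u=proj(s,cad(o,p))[0];print(p,u.round(1)+.5)
    q=(u+.5-[205,145])*10;cv2.drawMarker(im,(int(q[0]),int(q[1])),(0,255,255),0,12,1)
cv2.imwrite('pics/r.png',im)
E
```

```text
(-5, 0, 60) [231.3 177.2]
(-5, 45, 105) [224.1 160.1]
(-5, -45, 105) [238.9 168.7]
(-60, 45, 32) [209.9 183.9]
(-60, -45, 32) [224.  193.6]
(-60, -45, 0) [224.  202.7]
(-60, 45, 0) [210.1 192.7]
(0, -45, 0) [239.9 198.5]
(0, -45, 105) [240.2 168.4]
(-10, 22, 155) [226.4 147.9]
(0, -22, 155) [236.4 151.3]
(-5, -45, 32) [238.7 189.8]
```

View pics/r.png

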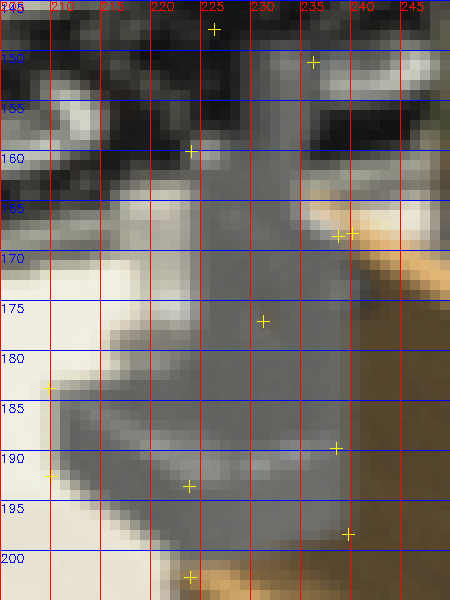

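Run:
```python
from h import *
s=load('side7');g=s['pixels'].astype(int)
for r in(186,188,190): print(r,g[r,206:214,2])
print('right');
for r in(184,186,190,194): print(r,g[r,235:245,2]-g[r,235:245,0])
print('plate left')
for r in(170,172,174): print(r,g[r,220:229,2])
print('bottom right col'); 
for c in(230,233,236): print(c,g[190:205,c,2]-g[190:205,c,0])
print('front-left bottom')
for c in(213,216,219): print(c,g[190:206,c,2])
```

```text
186 [240 240 239 224 166 114 104 113]
188 [240 241 239 225 167 114  98  99]
190 [240 240 238 223 164 113  98  99]
right
184 [ 2  1  2  3 13 26 39 42 40 41]
186 [ 1  2  3  5 13 28 37 40 41 40]
190 [ 1  2  2  3 12 27 38 41 40 41]
194 [ 1  2  2  4 13 29 39 42 43 43]
plate left
170 [179 179 176 161 130 105  97  96  98]
172 [186 188 186 168 135 106  97  96  97]
174 [202 208 208 188 145 110  97  97  98]
bottom right col
230 [ 1  0  1  4  3  2  3  3  3  8 28 49 63 79 97]
233 [-1  1  3  3  2  2  2  2  6 17 38 52 57 60 69]
236 [ 2  3  2  3  2  2  2  4 10 26 41 44 48 56 63]
front-left bottom
213 [ 99  98 102 125 167 213 231 233 233 232 232 232 232 232 232 231]
216 [102 100 100  99 101 125 171 218 232 234 233 232 232 232 232 232]
219 [122 101  98  99  99  98 100 119 161 209 232 235 234 233 233 233]
```

Run:
```python
from h import *
rows([.4544,.0117,.1622],Rdown(3.7),3)
```

```text
[[0.18, 0.01, 0.069], [-0.0, 0.001, -0.033]]
[[0.18, 0.011, 0.069], [-0.0, 0.001, -0.033]]
[[0.18, 0.011, 0.069], [-0.0, 0.001, -0.033]]
```

Request:
step_arm(
  commands=[
    [[0.18,0.01,0.07],[0,0,-0.03]],
    [[0.18,0.01,0.07],[0,0,-0.03]],
    [[0.18,0.01,0.07],[0,0,-0.03]],
    [[0,0,0],[0,0,0]],
    [[0,0,0],[0,0,0]],
  ],
)

```text
clock: 7.1
eef_pos: [0.4538, 0.013, 0.1617]
tcp_rot: [0.683, 0.73, -0.0, -0.0]
wrist_force: [-0.0, 0.0, -1.5]
grip_width: 0.0095
```

Request:
step_arm(
  commands=[
    [[0,0,0],[0,0,0]],
    [[0,0,0],[0,0,0]],
    [[0,0,0],[0,0,0]],
    [[0,0,0],[0,0,0]],
  ],
)

```text
clock: 7.43
eef_pos: [0.4544, 0.0123, 0.1623]
tcp_rot: [0.684, 0.73, 0.0, 0.0]
wrist_force: [-0.1, 0.3, -2.3]
grip_width: 0.0096
```

Run:
```python
from h import *
c=snap('side','side8');st();o=get_obs()
k=lambda c,x0,y0,x1,y1,k:cv2.resize(c['pixels'][y0:y1,x0:x1],None,fx=k,fy=k,interpolation=cv2.INTER_CUBIC)
cv2.imwrite('pics/u.png',k(c,200,140,265,215,8))
print(cad(o,[(0,0,60)]),proj(c,cad(o,[(0,0,60),(-5,0,60)])))
```

```text
t 7.48 p [454.41  12.25 162.31] yaw_y 3.7 zax [ 3.e-04 -0.e+00 -1.e+00] F [ 0.24 -0.87 -1.39] T [-0.078 -0.027 -0.025] w 9.41
[[0.45940787 0.01257038 0.13400809]] [[228.88910186 176.39156832]
 [227.60733719 176.6992247 ]]
```

View pics/u.png

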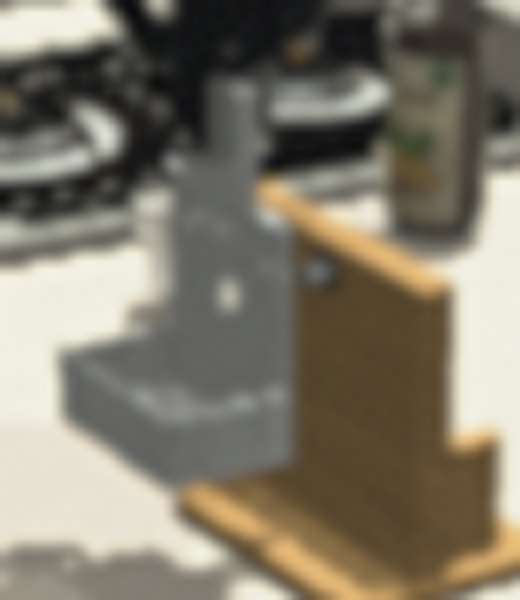

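Run:
```python
from h import *
c=load('side8');o=get_obs()
g=c['pixels'].astype(int)
w=(235,168,246,179);im=g[w[1]:w[3],w[0]:w[2]];d=im[...,2]-im[...,0];print(d)
M=R.from_quat(o['tcp_rot']).as_matrix();x=M[:,1];y=np.cross([0,0,1],x)
k=cad(o,[(0,0,60)])[0]
for L in(.036,.038,.040,.042):
    print(L,proj(c,k+L*x).round(2),proj(c,k+L*x-.002*y).round(2),proj(c,k+L*x+[0,0,.001]).round(2))
```

```text
[[  9  30  61  82  94 101 101  89  75  58  44]
 [  3  15  39  59  76  89 100 105 104  93  80]
 [  5  16  32  44  51  63  77  91 102 107 105]
 [  5  16  32  36  31  32  47  66  80  93 102]
 [  5  16  27  25  15   9  17  38  55  68  82]
 [  5  11  18  12   6   1   7  26  40  47  57]
 [  5  10  13   7   4   3   7  26  38  41  41]
 [  5  11  16  12  11   8  14  27  38  40  41]
 [  5  15  24  26  28  29  28  35  39  39  41]
 [  5  16  30  37  39  39  39  40  40  40  41]
 [  5  16  32  40  41  40  41  41  42  42  41]]
0.036 [[237.98 174.21]] [[238.31 174.4 ]] [[237.98 173.93]]
0.038 [[238.48 174.09]] [[238.8  174.28]] [[238.48 173.81]]
0.04 [[238.98 173.97]] [[239.3  174.16]] [[238.98 173.7 ]]
0.042 [[239.47 173.85]] [[239.8  174.04]] [[239.48 173.58]]
```

Request:
step_arm(
  commands=[
    [[-0.02,0.2,-0.02],[0,0,0]],
    [[0,0.2,0],[0,0,0]],
    [[0,0.2,0],[0,0,0]],
    [[0,0.15,0],[0,0,0]],
    [[0,0,0],[0,0,0]],
  ],
)

```text
clock: 7.9
eef_pos: [0.4864, 0.0135, 0.1633]
tcp_rot: [0.684, 0.73, 0.001, 0.001]
wrist_force: [-0.5, 0.1, -2.7]
grip_width: 0.0093
```

Request:
step_arm(
  commands=[
    [[0,0,0],[0,0,0]],
    [[0,0,0],[0,0,0]],
    [[0,0,0],[0,0,0]],
  ],
)

```text
clock: 8.15
eef_pos: [0.4838, 0.0136, 0.1627]
tcp_rot: [0.684, 0.73, -0.0, -0.0]
wrist_force: [0.6, -0.7, -1.3]
grip_width: 0.0094
```

Run:
```python
from h import *
c=snap('side','side9');st();o=get_obs()
k=lambda c,x0,y0,x1,y1,k:cv2.resize(c['pixels'][y0:y1,x0:x1],None,fx=k,fy=k,interpolation=cv2.INTER_CUBIC)
cv2.imwrite('pics/v.png',k(c,205,140,265,200,10))
print(cad(o,[(0,0,60)]),proj(c,cad(o,[(0,0,60),(-5,0,60)])))
```

```text
t 8.2 p [483.85  13.56 162.79] yaw_y 3.71 zax [-6.e-04  0.e+00 -1.e+00] F [ 0.65  0.15 -2.8 ] T [ 0.044 -0.021 -0.017] w 9.19
[[0.48882549 0.01388629 0.13448242]] [[236.43776246 174.53061162]
 [235.18319706 174.83061149]]
```

View pics/v.png

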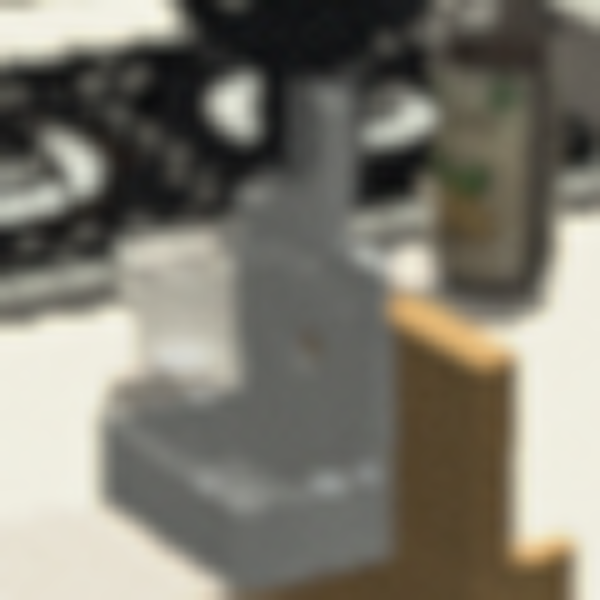

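Request:
step_arm(
  commands=[
    [[0,0.05,0],[0,0,0]],
    [[0,0.05,0],[0,0,0]],
    [[0,0.03,0],[0,0,0]],
    [[0,0,0],[0,0,0]],
    [[0,0,0],[0,0,0]],
  ],
)

```text
clock: 8.62
eef_pos: [0.4895, 0.0139, 0.163]
tcp_rot: [0.684, 0.73, -0.0, -0.0]
wrist_force: [-0.2, 0.5, -2.3]
grip_width: 0.0092
```

Request:
step_arm(
  commands=[
    [[0,0.04,0],[0,0,0]],
    [[0,0.04,0],[0,0,0]],
    [[0,0,0],[0,0,0]],
    [[0,0,0],[0,0,0]],
  ],
)

```text
clock: 8.95
eef_pos: [0.4928, 0.0141, 0.163]
tcp_rot: [0.684, 0.73, 0.0, 0.0]
wrist_force: [0.6, 0.2, -3.2]
grip_width: 0.0092
```

Request:
step_arm(
  commands=[
    [[0,0.04,0],[0,0,0]],
    [[0,0.04,0],[0,0,0]],
    [[0,0,0],[0,0,0]],
    [[0,0,0],[0,0,0]],
  ],
)

```text
clock: 9.28
eef_pos: [0.496, 0.0143, 0.163]
tcp_rot: [0.684, 0.73, -0.0, -0.0]
wrist_force: [0.3, -0.6, -1.7]
grip_width: 0.0089
```

Run:
```python
from h import *
c=snap('side','side10');st();o=get_obs()
k=lambda c,x0,y0,x1,y1,k:cv2.resize(c['pixels'][y0:y1,x0:x1],None,fx=k,fy=k,interpolation=cv2.INTER_CUBIC)
cv2.imwrite('pics/w.png',k(c,205,140,265,200,10))
print(cad(o,[(0,0,60)]),proj(c,cad(o,[(0,0,60),(-5,0,60)])))
```

```text
t 9.33 p [495.88  14.29 162.97] yaw_y 3.72 zax [-1.e-04 -0.e+00 -1.e+00] F [ 0.01 -0.62 -2.68] T [ 0.047  0.028 -0.012] w 9.14
[[0.50087135 0.01461354 0.13466757]] [[239.45638366 173.76335396]
 [238.21274674 174.06143074]]
```

View pics/w.png

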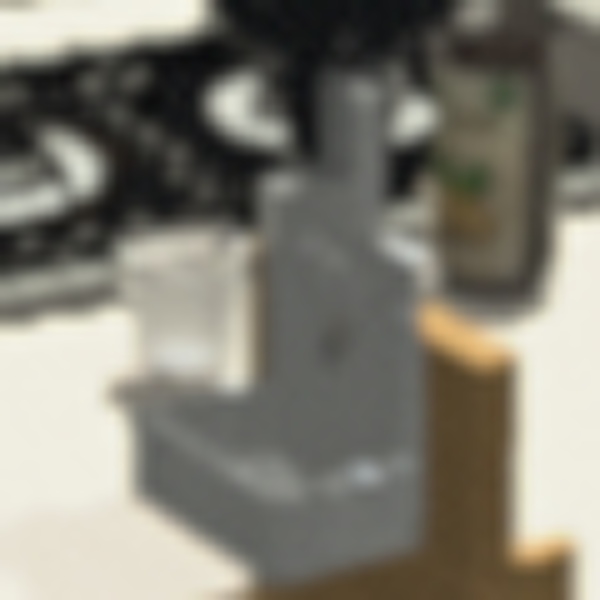

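Request:
step_arm(
  commands=[
    [[0,0.04,0],[0,0,0]],
    [[0,0.02,0],[0,0,0]],
    [[0,0,0],[0,0,0]],
    [[0,0,0],[0,0,0]],
  ],
)

```text
clock: 9.67
eef_pos: [0.4983, 0.0145, 0.163]
tcp_rot: [0.684, 0.73, -0.0, -0.0]
wrist_force: [-1.3, 0.6, -3.1]
grip_width: 0.009
```

Request:
step_arm(
  commands=[
    [[0,0.04,0],[0,0,0]],
    [[0,0.02,0],[0,0,0]],
    [[0,0,0],[0,0,0]],
    [[0,0,0],[0,0,0]],
  ],
)

```text
clock: 10.0
eef_pos: [0.4995, 0.0145, 0.1627]
tcp_rot: [0.684, 0.73, -0.001, -0.001]
wrist_force: [-3.3, -0.3, -0.8]
grip_width: 0.0091
```

Run:
```python
from h import *
c=snap('side','side11');st();o=get_obs()
st()
k=lambda c,x0,y0,x1,y1,k:cv2.resize(c['pixels'][y0:y1,x0:x1],None,fx=k,fy=k,interpolation=cv2.INTER_CUBIC)
cv2.imwrite('pics/x.png',k(c,205,140,265,200,10))
print(cad(o,[(0,0,60)]),proj(c,cad(o,[(0,0,60),(-5,0,60)])))
```

```text
t 10.05 p [499.51  14.51 162.63] yaw_y 3.73 zax [-2.6e-03 -2.0e-04 -1.0e+00] F [-3.35 -0.07 -0.57] T [-0.093  0.819  0.167] w 9.45
t 10.05 p [499.51  14.51 162.63] yaw_y 3.73 zax [-2.6e-03 -2.0e-04 -1.0e+00] F [-3.35 -0.07 -0.57] T [-0.093  0.819  0.167] w 9.45
[[0.50442141 0.01483295 0.13431966]] [[240.33909234 173.64848477]
 [239.09906394 173.94255306]]
```

View pics/x.png

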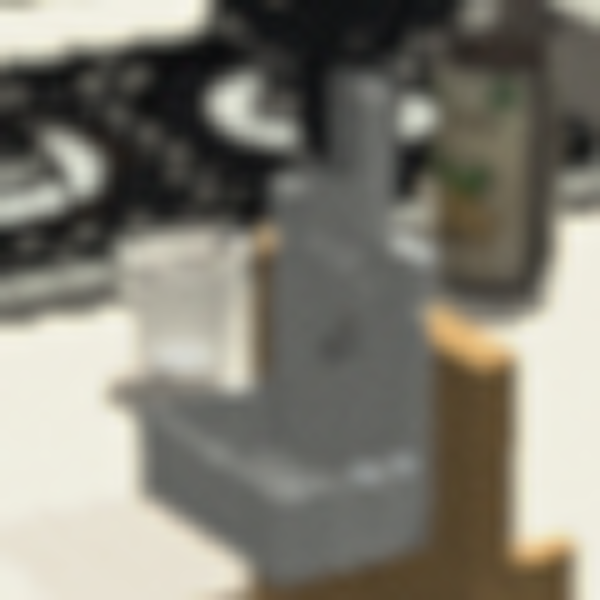

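Request:
step_arm(
  commands=[
    [[0,0,0],[0,0,-0.1]],
    [[0,0,0],[0,0,0]],
    [[0,0,0],[0,0,0]],
    [[0,0,0],[0,0,0]],
  ],
)

```text
clock: 10.38
eef_pos: [0.5, 0.0145, 0.1627]
tcp_rot: [0.681, 0.733, -0.001, -0.001]
wrist_force: [-4.0, -1.3, -1.1]
grip_width: 0.0093
```

Run:
```python
from h import *
st()
```

```text
t 10.38 p [499.95  14.54 162.7 ] yaw_y 4.23 zax [-1.5e-03 -2.0e-04 -1.0e+00] F [-3.96 -1.25 -1.15] T [-0.086  0.889  0.175] w 9.32
```

Request:
step_arm(
  commands=[
    [[0,0,0],[0,0,-0.1]],
    [[0,0,0],[0,0,0]],
    [[0,0,0],[0,0,0]],
    [[0,0,0],[0,0,0]],
  ],
)

```text
clock: 10.72
eef_pos: [0.5002, 0.0145, 0.1627]
tcp_rot: [0.677, 0.736, -0.0, -0.0]
wrist_force: [-3.8, -1.2, -1.9]
grip_width: 0.0091
```

Run:
```python
from h import *
st()
```

```text
t 10.72 p [500.24  14.53 162.71] yaw_y 4.72 zax [-9.e-04 -1.e-04 -1.e+00] F [-3.75 -1.24 -1.95] T [-0.276  0.903  0.101] w 9.13
```

Request:
step_arm(
  commands=[
    [[0,-0.02,0],[0,0,-0.05]],
    [[0,0,0],[0,0,0]],
    [[0,0,0],[0,0,0]],
    [[0,0,0],[0,0,0]],
  ],
)

```text
clock: 11.05
eef_pos: [0.5001, 0.0146, 0.163]
tcp_rot: [0.676, 0.737, 0.0, 0.0]
wrist_force: [-2.1, -0.2, -3.0]
grip_width: 0.0092
```

Run:
```python
from h import *
st()
```

```text
t 11.05 p [500.14  14.62 162.98] yaw_y 4.94 zax [ 7.e-04  3.e-04 -1.e+00] F [-2.11 -0.19 -2.97] T [-0.155  0.555 -0.103] w 9.15
```

Request:
step_arm(
  commands=[
    [[0,-0.02,0],[0,0,0.02]],
    [[-0.04,0,0],[0,0,0]],
    [[-0.04,0,0],[0,0,0]],
    [[0,0,0],[0,0,0]],
    [[0,0,0],[0,0,0]],
  ],
)

```text
clock: 11.47
eef_pos: [0.5001, 0.0112, 0.1635]
tcp_rot: [0.677, 0.736, 0.001, 0.001]
wrist_force: [-0.9, 0.1, -3.1]
grip_width: 0.0094
```

Request:
step_arm(
  commands=[
    [[-0.03,0,0],[0,0,0]],
    [[0,0,0],[0,0,0]],
    [[0,0,0],[0,0,0]],
  ],
)

```text
clock: 11.72
eef_pos: [0.5001, 0.0099, 0.1633]
tcp_rot: [0.676, 0.736, 0.0, 0.001]
wrist_force: [-0.1, -0.1, -1.8]
grip_width: 0.0092
```

Run:
```python
from h import *
st()
```

```text
t 11.72 p [500.09   9.89 163.27] yaw_y 4.87 zax [ 1.5e-03 -3.0e-04 -1.0e+00] F [-0.14 -0.12 -1.75] T [0.007 0.085 0.023] w 9.17
```

Request:
step_arm(
  commands=[
    [[-0.03,0,0],[0,0,0]],
    [[0,0,0],[0,0,0]],
    [[0,0,0],[0,0,0]],
  ],
)

```text
clock: 11.97
eef_pos: [0.4999, 0.0088, 0.1631]
tcp_rot: [0.676, 0.736, 0.0, 0.0]
wrist_force: [0.1, 0.2, -1.8]
grip_width: 0.0094
```

Request:
step_arm(
  commands=[
    [[-0.03,0,0],[0,0,0]],
    [[0,0,0],[0,0,0]],
    [[0,0,0],[0,0,0]],
  ],
)

```text
clock: 12.22
eef_pos: [0.4998, 0.0082, 0.1631]
tcp_rot: [0.677, 0.736, 0.0, -0.0]
wrist_force: [0.8, 1.9, -0.8]
grip_width: 0.0091
```

Request:
step_arm(
  commands=[
    [[0.06,0,0],[0,0,0]],
    [[0.06,0,0],[0,0,0]],
    [[0.06,0,0],[0,0,0]],
    [[0,0,0],[0,0,0]],
    [[0,0,0],[0,0,0]],
  ],
)

```text
clock: 12.63
eef_pos: [0.499, 0.0149, 0.163]
tcp_rot: [0.676, 0.737, -0.0, 0.0]
wrist_force: [-0.4, -0.3, -3.4]
grip_width: 0.0091
```

Request:
step_arm(
  commands=[
    [[0.03,0,0],[0,0,0]],
    [[0,0,0],[0,0,0]],
    [[0,0,0],[0,0,0]],
  ],
)

```text
clock: 12.88
eef_pos: [0.4989, 0.0161, 0.163]
tcp_rot: [0.676, 0.737, -0.0, -0.0]
wrist_force: [0.5, 0.1, -1.9]
grip_width: 0.0093
```

Request:
step_arm(
  commands=[
    [[0.03,0,0],[0,0,0]],
    [[0,0,0],[0,0,0]],
    [[0,0,0],[0,0,0]],
  ],
)

```text
clock: 13.13
eef_pos: [0.4988, 0.0173, 0.163]
tcp_rot: [0.676, 0.737, -0.0, -0.0]
wrist_force: [-0.6, -0.4, -2.7]
grip_width: 0.0089
```

Request:
step_arm(
  commands=[
    [[0.025,0,0],[0,0,0]],
    [[0,0,0],[0,0,0]],
    [[0,0,0],[0,0,0]],
  ],
)

```text
clock: 13.38
eef_pos: [0.4987, 0.0183, 0.163]
tcp_rot: [0.676, 0.737, -0.0, -0.0]
wrist_force: [-0.5, 0.9, -2.7]
grip_width: 0.0089
```

Request:
step_arm(
  commands=[
    [[0.025,0,0],[0,0,0]],
    [[0,0,0],[0,0,0]],
    [[0,0,0],[0,0,0]],
  ],
)

```text
clock: 13.63
eef_pos: [0.4987, 0.0188, 0.163]
tcp_rot: [0.676, 0.737, -0.0, 0.0]
wrist_force: [0.1, -1.8, -2.4]
grip_width: 0.0093
```

Request:
step_arm(
  commands=[
    [[-0.07,0,0],[0,0,0]],
    [[-0.07,0,0],[0,0,0]],
    [[0,0,0],[0,0,0]],
    [[0,0,0],[0,0,0]],
    [[0,0,0],[0,0,0]],
  ],
)

```text
clock: 14.05
eef_pos: [0.4991, 0.0138, 0.163]
tcp_rot: [0.677, 0.736, 0.0, -0.0]
wrist_force: [0.3, 0.5, -2.8]
grip_width: 0.0094
```

Run:
```python
from h import *
st()
```

```text
t 14.05 p [499.09  13.75 162.97] yaw_y 4.85 zax [-1.e-04  4.e-04 -1.e+00] F [ 0.27  0.49 -2.76] T [ 0.007 -0.014 -0.033] w 9.42
```

Request:
step_arm(
  commands=[
    [[-0.006,0.012,0],[0,0,0]],
    [[0,0,0.05],[0,0,0]],
    [[0,0,0.05],[0,0,0]],
    [[0,0,0],[0,0,0]],
    [[0,0,0],[0,0,0]],
  ],
)

```text
clock: 14.47
eef_pos: [0.4994, 0.0136, 0.1587]
tcp_rot: [0.676, 0.737, -0.0, -0.0]
wrist_force: [-0.4, 0.2, -2.0]
grip_width: 0.0097
```

Request:
step_arm(
  commands=[
    [[0,0,0.04],[0,0,0]],
    [[0,0,0.04],[0,0,0]],
    [[0,0,0],[0,0,0]],
    [[0,0,0],[0,0,0]],
  ],
)

```text
clock: 14.8
eef_pos: [0.4995, 0.0135, 0.1556]
tcp_rot: [0.676, 0.736, -0.0, -0.0]
wrist_force: [0.3, -0.1, -2.3]
grip_width: 0.0092
```

Run:
```python
from h import *
st()
```

```text
t 14.8 p [499.5   13.49 155.6 ] yaw_y 4.87 zax [-3.e-04  0.e+00 -1.e+00] F [ 0.25 -0.14 -2.34] T [0.029 0.014 0.022] w 9.18
```

Request:
step_arm(
  commands=[
    [[0,0,0.03],[0,0,0]],
    [[0,0,0.03],[0,0,0]],
    [[0,0,0],[0,0,0]],
    [[0,0,0],[0,0,0]],
  ],
)

```text
clock: 15.13
eef_pos: [0.4996, 0.0135, 0.1533]
tcp_rot: [0.676, 0.736, -0.0, -0.0]
wrist_force: [-0.5, 0.4, -2.6]
grip_width: 0.0093
```

Request:
step_arm(
  commands=[
    [[0,0,0.03],[0,0,0]],
    [[0,0,0.02],[0,0,0]],
    [[0,0,0],[0,0,0]],
    [[0,0,0],[0,0,0]],
  ],
)

```text
clock: 15.47
eef_pos: [0.4997, 0.0135, 0.1513]
tcp_rot: [0.676, 0.736, 0.0, 0.0]
wrist_force: [-0.8, 0.3, -1.9]
grip_width: 0.0094
```

Run:
```python
from h import *
st()
```

```text
t 15.47 p [499.7   13.48 151.34] yaw_y 4.87 zax [ 1.e-04  0.e+00 -1.e+00] F [-0.81  0.34 -1.89] T [-0.038  0.018 -0.02 ] w 9.38
```

Request:
step_arm(
  commands=[
    [[0,0,0.03],[0,0,0]],
    [[0,0,0.02],[0,0,0]],
    [[0,0,0],[0,0,0]],
    [[0,0,0],[0,0,0]],
  ],
)

```text
clock: 15.8
eef_pos: [0.4997, 0.0135, 0.1493]
tcp_rot: [0.676, 0.736, 0.0, 0.0]
wrist_force: [0.9, -0.3, -2.8]
grip_width: 0.0096
```

Request:
step_arm(
  commands=[
    [[0,0,0.03],[0,0,0]],
    [[0,0,0.02],[0,0,0]],
    [[0,0,0],[0,0,0]],
    [[0,0,0],[0,0,0]],
  ],
)

```text
clock: 16.13
eef_pos: [0.4998, 0.0135, 0.1473]
tcp_rot: [0.676, 0.736, 0.0, 0.0]
wrist_force: [0.9, -0.0, -2.4]
grip_width: 0.0093
```

Run:
```python
from h import *
st()
```

```text
t 16.13 p [499.78  13.47 147.31] yaw_y 4.87 zax [ 4.e-04 -0.e+00 -1.e+00] F [ 0.94 -0.03 -2.43] T [-0.034 -0.183 -0.01 ] w 9.25
```

Request:
step_arm(
  commands=[
    [[0,0,0.025],[0,0,0]],
    [[0,0,0.02],[0,0,0]],
    [[0,0,0],[0,0,0]],
    [[0,0,0],[0,0,0]],
  ],
)

```text
clock: 16.47
eef_pos: [0.4998, 0.0135, 0.1455]
tcp_rot: [0.676, 0.736, 0.0, 0.0]
wrist_force: [0.2, 0.2, -2.2]
grip_width: 0.0092
```

Request:
step_arm(
  commands=[
    [[0,0,0.025],[0,0,0]],
    [[0,0,0.02],[0,0,0]],
    [[0,0,0],[0,0,0]],
    [[0,0,0],[0,0,0]],
  ],
)

```text
clock: 16.8
eef_pos: [0.4998, 0.0135, 0.1437]
tcp_rot: [0.676, 0.736, 0.0, 0.0]
wrist_force: [1.4, 0.0, -1.3]
grip_width: 0.0095
```

Run:
```python
from h import *
c=snap('side','side12');st()
k=lambda c,x0,y0,x1,y1,k:cv2.resize(c['pixels'][y0:y1,x0:x1],None,fx=k,fy=k,interpolation=cv2.INTER_CUBIC)
cv2.imwrite('pics/y.png',k(c,205,140,265,200,10))
```

```text
t 16.85 p [499.79  13.49 143.64] yaw_y 4.87 zax [ 4.e-04  0.e+00 -1.e+00] F [ 1.55  0.25 -1.32] T [ 0.003 -0.225 -0.023] w 9.29
```

View pics/y.png

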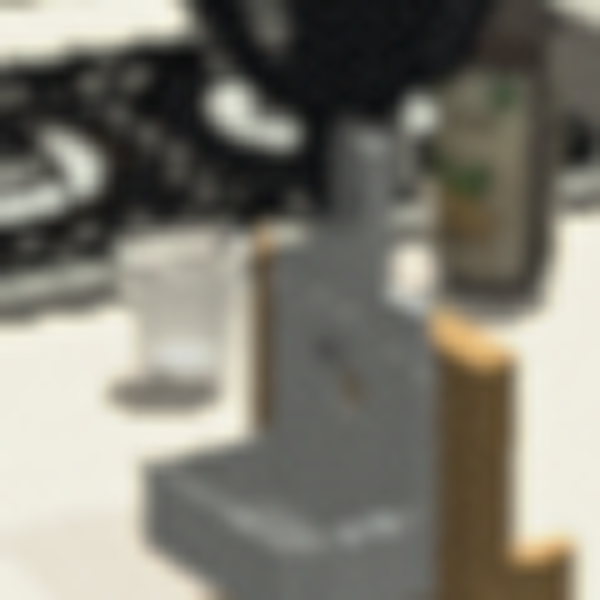

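Request:
step_arm(
  commands=[
    [[0,0,0.025],[0,0,0]],
    [[0,0,0.01],[0,0,0]],
    [[0,0,0],[0,0,0]],
    [[0,0,0],[0,0,0]],
  ],
)

```text
clock: 17.18
eef_pos: [0.4999, 0.0135, 0.1424]
tcp_rot: [0.676, 0.736, 0.0, 0.0]
wrist_force: [1.9, 0.5, -1.0]
grip_width: 0.0094
```

Request:
step_arm(
  commands=[
    [[0,0,0.025],[0,0,0]],
    [[0,0,0],[0,0,0]],
    [[0,0,0],[0,0,0]],
  ],
)

```text
clock: 17.43
eef_pos: [0.4999, 0.0135, 0.1417]
tcp_rot: [0.676, 0.737, 0.0, 0.0]
wrist_force: [1.1, -0.3, 1.7]
grip_width: 0.009
```

Run:
```python
from h import *
st()
```

```text
t 17.43 p [499.92  13.45 141.65] yaw_y 4.87 zax [ 6.e-04 -0.e+00 -1.e+00] F [ 1.07 -0.29  1.71] T [ 0.001 -0.183 -0.063] w 9.05
```

Request:
step_arm(
  commands=[
    [[0,0,0.025],[0,0,0]],
    [[0,0,0],[0,0,0]],
    [[0,0,0],[0,0,0]],
  ],
)

```text
clock: 17.68
eef_pos: [0.5002, 0.0134, 0.1415]
tcp_rot: [0.676, 0.736, 0.0, 0.0]
wrist_force: [-0.5, -1.2, 6.7]
grip_width: 0.0091
```

Request:
step_arm(
  commands=[
    [[0,0,0.025],[0,0,0]],
    [[0,0,0],[0,0,0]],
    [[0,0,0],[0,0,0]],
  ],
)

```text
clock: 17.93
eef_pos: [0.5002, 0.0134, 0.1413]
tcp_rot: [0.676, 0.736, 0.0, 0.0]
wrist_force: [-1.2, -0.1, 10.5]
grip_width: 0.0093
```

Run:
```python
from h import *
st()
```

```text
t 17.93 p [500.23  13.41 141.3 ] yaw_y 4.86 zax [ 9.e-04 -1.e-04 -1.e+00] F [-1.19 -0.13 10.51] T [-0.046  0.508 -0.135] w 9.32
```

Run:
```python
from h import *
c=snap('side','side13');st();o=get_obs()
k=lambda c,x0,y0,x1,y1,k:cv2.resize(c['pixels'][y0:y1,x0:x1],None,fx=k,fy=k,interpolation=cv2.INTER_CUBIC)
im=k(c,210,145,260,200,11)
for p,col in(((-2.5,0,60),(0,0,255)),((-5,0,80),(0,255,255)),((-10,0,80),(0,255,0))):
    u=(proj(c,cad(o,p,dz=.5))[0]+.5-[210,145])*11; print(p,u/11+[209.5,144.5]);cv2.drawMarker(im,(int(u[0]),int(u[1])),col,0,10,1)
cv2.imwrite('pics/z.png',im)
```

```text
t 17.98 p [500.26  13.41 141.29] yaw_y 4.87 zax [ 1.e-03 -1.e-04 -1.e+00] F [-1.    0.4  10.47] T [-0.003  0.542 -0.034] w 8.73
(-2.5, 0, 60) [240.03175861 179.5457867 ]
(-5, 0, 80) [239.47331135 174.23824487]
(-10, 0, 80) [238.24565514 174.54834602]
```

View pics/z.png

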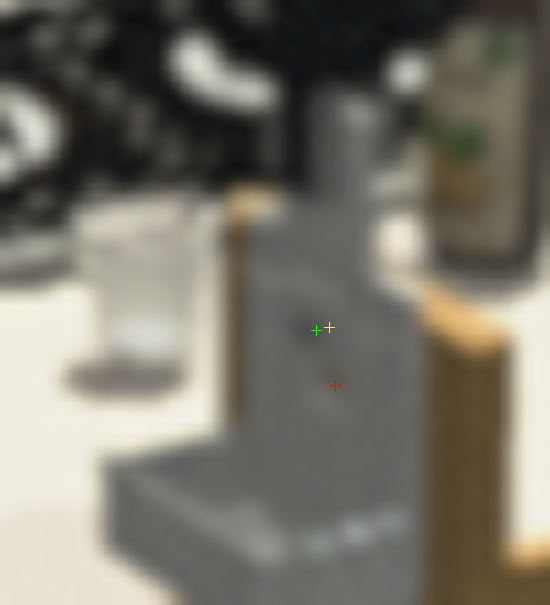

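Request:
step_arm(
  commands=[
    [[0,-0.005,0.02],[0,0,0]],
    [[0,0,0],[0,0,0]],
    [[0,0,0],[0,0,0]],
  ],
)

```text
clock: 18.23
eef_pos: [0.5003, 0.0134, 0.1412]
tcp_rot: [0.676, 0.737, 0.0, 0.001]
wrist_force: [-3.1, -0.4, 13.7]
grip_width: 0.0092
```

Run:
```python
from h import *
st()
```

```text
t 18.23 p [500.25  13.41 141.2 ] yaw_y 4.87 zax [ 1.3e-03 -1.0e-04 -1.0e+00] F [-3.07 -0.36 13.68] T [ 0.052  0.731 -0.061] w 9.25
```

Request:
step_arm(
  commands=[
    [[0,0,-0.03],[0,0,0]],
    [[0,0,-0.02],[0,0,0]],
    [[0,0,0],[0,0,0]],
    [[0,0,0],[0,0,0]],
  ],
)

```text
clock: 18.57
eef_pos: [0.5, 0.0134, 0.1415]
tcp_rot: [0.676, 0.736, 0.0, 0.0]
wrist_force: [-0.1, 0.2, 6.8]
grip_width: 0.0096
```

Run:
```python
from h import *
st()
```

```text
t 18.57 p [500.    13.42 141.47] yaw_y 4.87 zax [ 1.1e-03 -1.0e-04 -1.0e+00] F [-0.07  0.15  6.79] T [ 0.022  0.139 -0.016] w 9.59
```

Request:
step_arm(
  commands=[
    [[0,0,-0.03],[0,0,0]],
    [[0,0,0],[0,0,0]],
    [[0,0,0],[0,0,0]],
  ],
)

```text
clock: 18.82
eef_pos: [0.4997, 0.0135, 0.1417]
tcp_rot: [0.676, 0.736, 0.0, 0.0]
wrist_force: [2.0, 0.5, 2.8]
grip_width: 0.0092
```

Run:
```python
from h import *
st()
```

```text
t 18.82 p [499.74  13.45 141.74] yaw_y 4.86 zax [ 7.e-04  0.e+00 -1.e+00] F [2.02 0.48 2.8 ] T [ 0.068 -0.302 -0.069] w 9.22
```

Request:
step_arm(
  commands=[
    [[0,0.01,0],[0,0,0]],
    [[0,0,0],[0,0,0]],
    [[0,0,0],[0,0,0]],
  ],
)

```text
clock: 19.07
eef_pos: [0.4999, 0.0135, 0.1418]
tcp_rot: [0.676, 0.736, 0.0, 0.0]
wrist_force: [1.4, 0.7, 3.1]
grip_width: 0.0094
```

Request:
step_arm(
  commands=[
    [[0,0,0],[0,0,0]],
    [[0,0,0],[0,0,0]],
    [[0,0,0],[0,0,0]],
    [[0,0,0],[0,0,0]],
  ],
  gripper=0.3,
)

```text
clock: 19.4
eef_pos: [0.4989, 0.0135, 0.1411]
tcp_rot: [0.676, 0.736, -0.001, -0.001]
wrist_force: [0.3, 0.4, 0.3]
grip_width: 0.0298
```

Run:
```python
from h import *
c=snap('side','side14');st();o=get_obs()
k=lambda c,x0,y0,x1,y1,k:cv2.resize(c['pixels'][y0:y1,x0:x1],None,fx=k,fy=k,interpolation=cv2.INTER_CUBIC)
cv2.imwrite('pics/aa.png',np.hstack([k(load('side13'),210,130,260,205,8),k(c,210,130,260,205,8)]))
```

```text
t 19.45 p [499.1   13.51 141.25] yaw_y 4.87 zax [-0.0015  0.     -1.    ] F [-0.52 -0.85 -1.11] T [0.047 0.005 0.02 ] w 29.91
```

View pics/aa.png

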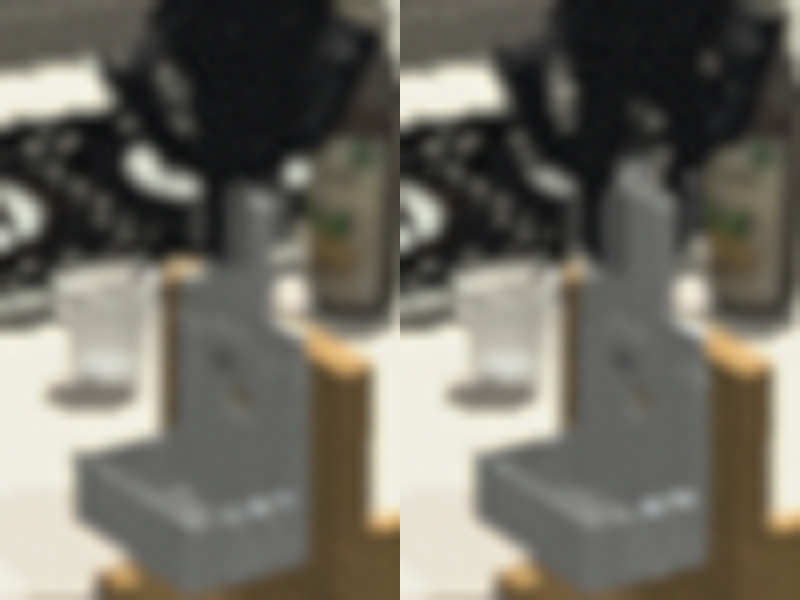

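Request:
step_arm(
  commands=[
    [[0,0,-0.1],[0,0,0]],
    [[0,0,-0.3],[0,0,0]],
    [[0,0,-0.4],[0,0,0]],
    [[0,0,-0.5],[0,0,0]],
    [[0,0,-0.6],[0,0,0]],
  ],
  gripper=0,
)

```text
clock: 19.87
eef_pos: [0.4986, 0.0136, 0.2176]
tcp_rot: [0.676, 0.736, -0.001, -0.001]
wrist_force: [0.5, -0.0, -0.9]
grip_width: 0.0425
```

Request:
step_arm(
  commands=[
    [[0,0,-0.8],[0,0,0]],
    [[0,-0.3,-0.8],[0,0,0]],
    [[0,-0.8,-0.5],[0,0,0]],
    [[-0.4,-0.8,0],[0,0,0]],
    [[-0.8,-0.6,0],[0,0,0]],
  ],
)

```text
clock: 20.28
eef_pos: [0.4035, -0.0414, 0.3041]
tcp_rot: [0.675, 0.738, 0.001, 0.001]
wrist_force: [0.6, -1.8, 0.1]
grip_width: 0.0429
```

Request:
step_arm(
  commands=[
    [[-0.9,-0.3,0],[0,0,0]],
    [[-0.9,0,0],[0,0,0]],
    [[-0.9,0,0],[0,0,0]],
    [[-0.9,0,0],[0,0,0]],
    [[-0.5,0,0],[0,0,0]],
  ],
)

```text
clock: 20.7
eef_pos: [0.4059, -0.2107, 0.3024]
tcp_rot: [0.677, 0.736, -0.001, 0.001]
wrist_force: [-0.0, -0.3, 0.2]
grip_width: 0.0425
```

Run:
```python
from h import *
c=snap('side','side15');t=snap('top','top15');st()
k=lambda c,x0,y0,x1,y1,k:cv2.resize(c['pixels'][y0:y1,x0:x1],None,fx=k,fy=k,interpolation=cv2.INTER_CUBIC)
cv2.imwrite('pics/ab.png',np.hstack([k(c,210,140,260,205,8),k(t,212,175,262,240,8)]))
cv2.imwrite('pics/ac.png',t['pixels'])
```

```text
t 20.8 p [ 406.05 -210.1   301.97] yaw_y 4.62 zax [-0.    -0.001 -1.   ] F [0.92 1.09 0.24] T [ 0.024 -0.017 -0.012] w 42.61
```

View pics/ab.png

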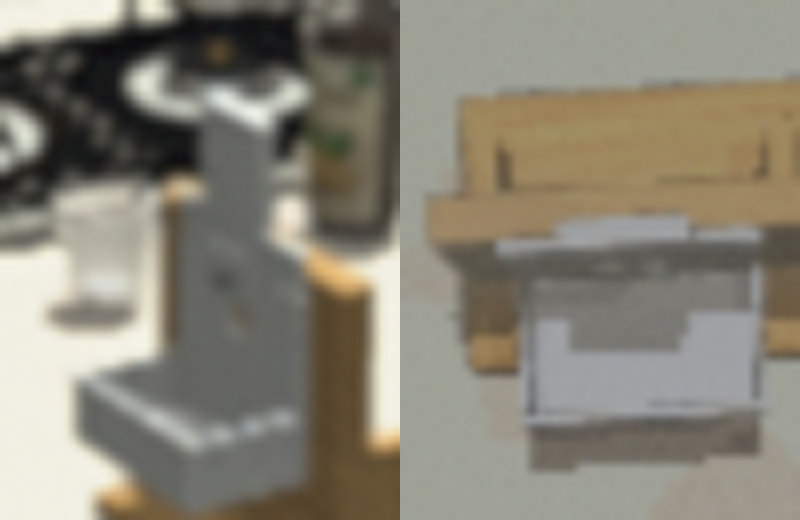

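View pics/ac.png

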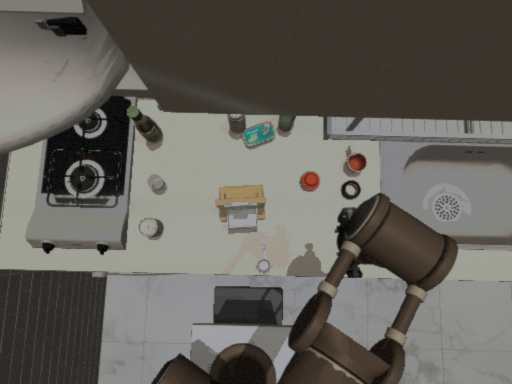

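Run:
```python
from h import *
f=lambda n:cv2.cvtColor(load(n)['pixels'],cv2.COLOR_BGR2GRAY)[178:204,215:250].astype(np.float32)
w=cv2.createHanningWindow((35,26),cv2.CV_32F)
for a,b in(('side13','side14'),('side14','side15'),('side13','side15')): print(a,b,cv2.phaseCorrelate(f(a),f(b),w))
cv2.imwrite('pics/ad.png',np.hstack([grid(load('side15'),216,148,256,204,10),grid(load('top15'),220,198,260,238,10)[:400] if 0 else cv2.copyMakeBorder(grid(load('top15'),220,198,260,238,10),0,160,0,0,0)]))
# predicted pts from hung pose
o=dict(eef_pos=np.array([.5001,.0135,.1415]),tcp_rot=Rdown(4.8).as_quat())
for p in[(-60,45,32),(-60,-45,32),(-60,45,0),(-60,-45,0),(0,-45,0),(-5,45,105),(-10,22,155),(0,22,155),(-10,-22,155),(0,-22,155)]:
    print(p,(proj(load('side15'),cad(o,p,dz=.5))[0]+.5).round(1),(proj(load('top15'),cad(o,p,dz=.5))[0]+.5).round(1))
```

```text
side13 side14 ((0.0055518931901588076, 0.2482129946606122), 1.0776267230755998)
side14 side15 ((0.013078229571092947, 1.0687180400187017), 0.821070621533649)
side13 side15 ((-0.15900246127156237, 0.7388203155246167), 1.0465488688935958)
(-60, 45, 32) [219.  186.8] [227.9 228. ]
(-60, -45, 32) [233.7 196.2] [258.6 226.2]
(-60, 45, 0) [219.1 195.3] [228.7 228.4]
(-60, -45, 0) [233.6 205. ] [258.5 226.7]
(0, -45, 0) [248.5 200.6] [257.4 206.9]
(-5, 45, 105) [232.5 163.7] [225.  206.7]
(-10, 22, 155) [235.1 152. ] [232.3 206.1]
(0, 22, 155) [237.6 151.5] [232.1 202.3]
(-10, -22, 155) [242.7 155.8] [249.2 205.1]
(0, -22, 155) [245.2 155.3] [249.  201.3]
```

View pics/ad.png

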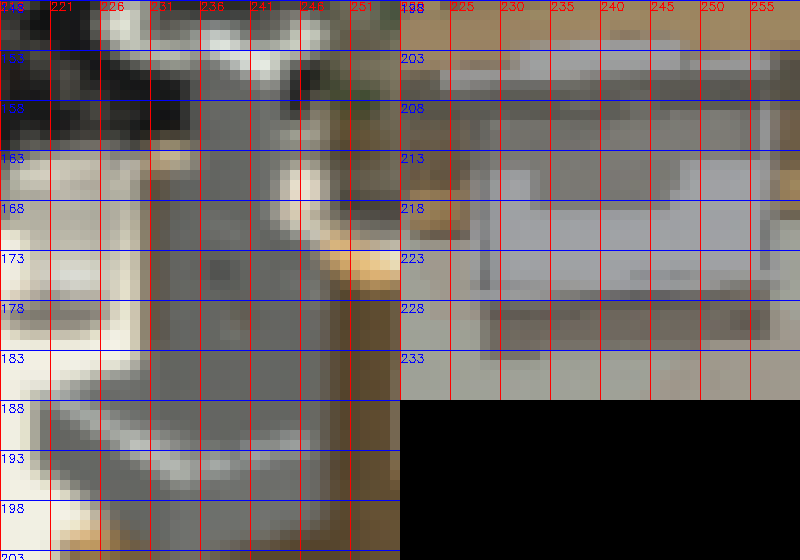

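Run:
```python
from h import *
for n in('side12','side13','side14','side15'):
    g=load(n)['pixels'].astype(float);out=[]
    for c in(220,221,222,223,224):   # front-left bottom edge vs bright
        col=g[188:204,c,2];lo=col[:3].min();hi=col.max();m=(lo+hi)/2
        i=np.where((col[:-1]<m)&(col[1:]>=m))[0][0];out.append(188+i+(m-col[i])/(col[i+1]-col[i]))
    d=g[...,2]-g[...,0];o2=[]
    for c in(240,242,244,246):
        col=d[192:208,c];hi=20;i=np.where((col[:-1]<hi)&(col[1:]>=hi))[0][0];o2.append(192+i+(hi-col[i])/(col[i+1]-col[i]))
    o3=[]
    for r in(188,190,192):
        row=g[r,212:226,2];lo=row[-4:].min();m=(lo+row[0])/2;i=np.where((row[:-1]>m)&(row[1:]<=m))[0][0];o3.append(212+i+(row[i]-m)/(row[i]-row[i+1]))
    print(n,np.round(out,2),np.round(o2,2),np.round(o3,2))
```

```text
side12 [194.74 195.29 196.02 196.65 197.26] [201.67 200.93 200.47 199.92] [218.84 218.91 218.87]
side13 [195.19 195.69 196.42 197.12 197.63] [202.33 201.57 200.92 200.54] [218.81 218.91 218.86]
side14 [195.11 195.59 196.26 196.98 197.55] [202.12 201.6  201.   200.53] [218.88 218.9  218.83]
side15 [194.99 195.47 196.16 196.97 197.8 ] [202.17 201.56 201.   200.5 ] [218.74 218.91 218.97]
```

Request:
step_arm(
  commands=[
    [[0,0,0],[0,0,0]],
    [[0,0,0],[0,0,0]],
    [[0,0,0],[0,0,0]],
    [[0,0,0],[0,0,0]],
    [[0,0,0],[0,0,0]],
  ],
)

```text
clock: 21.22
eef_pos: [0.4063, -0.2063, 0.3019]
tcp_rot: [0.676, 0.737, 0.0, 0.0]
wrist_force: [-0.7, 1.1, 0.2]
grip_width: 0.0427
```

Run:
```python
from h import *
c=snap('side','side16');st()
a=load('side15')['pixels'].astype(int)[150:204,215:252];b=c['pixels'].astype(int)[150:204,215:252]
print('max diff',abs(a-b).max(),'mean',abs(a-b).mean())
print(ticket.sign_off())
```

```text
t 21.27 p [ 406.34 -206.41  301.93] yaw_y 4.95 zax [ 3.e-04 -1.e-04 -1.e+00] F [ 0.23  0.49 -0.99] T [ 0.013  0.022 -0.014] w 42.38
max diff 5 mean 0.7222222222222222
the job is handed in; nothing more can be done
None
```

I hung the larger caddy on the screw and handed the job in at about 21 s; it reported no verdict. I gripped it by its tab, passed the screw head through the keyhole, and squared the yaw to about 4.8° by feeling the board. I then centred it sideways by touching the neck on both sides of the hole. It slid about 21.7 mm down to a firm stop, where I eased the push off and let go.

**Forces:** The highest push down was about 16 N, at the stop. Against the board it was about 4 N.

**After letting go:** The caddy's edges moved at most about 0.2 px. Two pictures about half a second apart matched to within noise. It looks flat and straight against the board, and the other things look as they were in the top view. The robot touches nothing.

**Checks that disagreed:**
- **Tool position:** Both cameras showed the fingertips about 30 mm above the reported TCP, so I set the grasp height from the pictures.
- **Board position:** My first camera estimate of the board was about 1° and 1–2 mm off from what I felt.
- **Screw height:** The pictures gave about 134 mm, the stop about 133–133.5 mm.
- **Slot push:** The caddy slid easily until the last millimetre or two, not against the 2–10 N expected over the last 9 mm. I could not measure how far the screw was drawn out, so "fully home" rests on the stop and the height match.

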